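# Stand the toppled candlesticks under the curing lamp and start it

## Task

The two freshly oiled candlesticks have toppled over on the bench: stand each upright on its square foot on a cork pad under the curing lamp, the tall one in the middle of the round pad and the short one in the middle of the square pad, without letting either drop. Once both stand free, start the lamp by pressing its three keys fully down, one at a time: first the round key, then the square key, then the long bar key. Do not bump the lamp, and leave the other things on the bench and the stand where they are.

Things in the scene. Friction and masses are not known exactly. Their poses are not given: they have to be found in the camera images.
- tall_stick: Turned wooden candlestick, 160 mm tall, 220 g, toppled, cup pointing sideways. Origin: centre of the underside of its square foot; +z: its axis, foot to cup (level while toppled, 30 mm above the bench; up when standing). Foot 60 x 60 x 20 mm; neck radius 25 to 16 mm at z 20 to 30; shaft radius 15 to 16 mm at z 32 to 134; cup from z 138, radius 30 mm at z 145 to 155.
- short_stick: Turned wooden candlestick, 115 mm tall, 170 g, toppled, cup pointing sideways. Origin: centre of the underside of its square foot; +z: its axis, foot to cup (level while toppled, 30 mm above the bench; up when standing). Foot 60 x 60 x 20 mm; neck radius 25 to 16 mm at z 20 to 30; shaft radius 15 to 16 mm at z 32 to 89; cup from z 93, radius 30 mm at z 100 to 110.
- round_pad_top (a point): Centre of the top face of the round cork pad, 104 mm across, 8 mm thick, fixed on the stand's plate (top face 20 mm above the bench). z up.
- square_pad_top (a point): Centre of the top face of the square cork pad, 96 x 96 mm, 8 mm thick, fixed on the stand's plate (top face 20 mm above the bench). z up. The two pads, the vase and the bowl stand in any order in a row along the plate, about 115 mm apart.
- stand: Grey base plate of the curing lamp, 160 (x) x 540 (y) x 12 mm, fixed. Origin: centre of its underside; x points away from the robot. The row of pads lies 10 mm to the robot's side of its middle line. Posts 24 x 18 mm, 300 mm high, stand on it at x = 55 mm, y = -258 and +258 mm.
- lamp: Dark lamp bar across the two posts, 80 (x) x 500 (y) mm, from 270 to 302 mm (its driver box to 316 mm) above the bench. Origin: centre of its underside, 45 mm beyond the plate's middle line, so it covers x = 5 to 85 mm of the stand: the half of the pads farther from the robot lies under it. Fragile.
- round_key_top (a point): Centre of the top of the round key, 34 mm across. The three grey keys stand 12 mm proud of a panel 115 x 164 mm that slopes 25 degrees down towards the robot, 49 mm apart in a row; z is the panel's outward normal, press along -z. From the robot: square left, bar middle, round right.
- square_key_top (a point): Centre of the top of the square key, 32 x 32 mm; axes as for the round key.
- bar_key_top (a point): Centre of the top of the long bar key, 24 mm wide (y) x 70 mm long (x, up the slope); axes as for the round key.
- round_key (a joint): Spring travel of the round key: 0 = up, 0.006 m = fully pressed, about 5 N.
- square_key (a joint): Spring travel of the square key: 0 = up, 0.006 m = fully pressed, about 5 N.
- bar_key (a joint): Spring travel of the bar key: 0 = up, 0.006 m = fully pressed, about 5 N.
- keypad: The lamp's key panel housing, fixed to the bench on the left or the right of the stand; 115 x 164 mm, front edge about 10 mm and far edge about 76 mm high. Origin: centre of its underside.
- chisel_block: Dark wooden block 100 (x) x 160 (y) x 45 mm, fixed, with three upright handles reaching 115 mm; stands on the other side of the stand from the key panel. Origin: centre of its underside.
- vase: Turned wooden vase, loose, 100 mm tall, up to 72 mm across, standing on the stand's plate. Origin: centre of its underside.
- bowl: Small wooden bowl, loose, 92 mm across, 50 mm tall, standing on the stand's plate. Origin: centre of its underside.
- oil_bottle: Amber oil bottle, loose, 50 mm across, 150 mm tall, standing on the bench between the feet of the toppled candlesticks. Origin: centre of its underside.
- wax_tin: Steel tin, loose, 84 mm across, 40 mm tall. Origin: centre of its underside.
- mallet: Dark turned mallet, loose, standing on its head, 84 mm across, 160 mm tall. Origin: centre of its underside.
- bench_brush: Brush lying on the bench, loose. Origin: underside.
There are look-alikes about, which are no part of the job. What is shaped like the tall_stick but yellow is not meant.

How it is judged:
On the way, in this order (a step that is already met when the one before it is completed fails the run):
1. both candlesticks stand upright on their pads, let go (angle between each of tall_stick, short_stick's own z axis and vertical below 0.06 rad and z of tall_stick in the frame of round_pad_top between -0.004 and 0.006 m and horizontal distance between tall_stick and round_pad_top below 0.022 m and z of short_stick in the frame of square_pad_top between -0.004 and 0.006 m and horizontal distance between short_stick and square_pad_top below 0.022 m and contact force between the fingers and tall_stick below 0.05 N and contact force between the fingers and short_stick below 0.05 N), for 0.2 s.
2. the round key is pressed fully down (value of joint round_key above 0.0045 m), for 0.05 s.
3. the square key is pressed fully down (value of joint square_key above 0.0045 m), for 0.05 s.
4. the bar key is pressed fully down (value of joint bar_key above 0.0045 m), for 0.05 s.
At the end, for the whole second after the job is handed in: Tall candlestick upright (0.06 rad) and at rest on the round pad, short one on the square pad, foot centres within 22 mm of the pad centres, both let go; keys sprung back; vase, bowl, bottle, tin, mallet and brush within 30 mm of their starts, the standing ones upright (all of step 1 and linear speed of each of tall_stick, short_stick below 0.02 m/s and value of joint each of round_key, square_key, bar_key below 0.002 m and distance of each of vase, bowl, oil_bottle, wax_tin, mallet, bench_brush from where it was at the start of the episode below 0.03 m and angle between each of vase, bowl, oil_bottle, wax_tin, mallet's own z axis and vertical below 0.1 rad); the robot touches nothing.
It fails at once if a candlestick is let go in the air (its foot more than about 40 mm above the pad) ((height (world z) of tall_stick above 0.062 m and contact force between the fingers and tall_stick below 0.02 N) or (height (world z) of short_stick above 0.062 m and contact force between the fingers and short_stick below 0.02 N)).
It fails at once if a key is pressed before both candlesticks stand on their pads (value of joint any of round_key, square_key, bar_key above 0.003 m and not (angle between each of tall_stick, short_stick's own z axis and vertical below 0.06 rad and z of tall_stick in the frame of round_pad_top between -0.004 and 0.006 m and horizontal distance between tall_stick and round_pad_top below 0.022 m and z of short_stick in the frame of square_pad_top between -0.004 and 0.006 m and horizontal distance between short_stick and square_pad_top below 0.022 m)).
It fails at once if two keys are down at once (value of joint each of round_key, square_key above 0.003 m or value of joint each of round_key, bar_key above 0.003 m or value of joint each of square_key, bar_key above 0.003 m).
It fails at once if the lamp is bumped (more than 5 N) (contact force between lamp and anything else above 5 N).
It fails at once if a bystander is knocked over or pushed more than 50 mm (distance of any of vase, bowl, oil_bottle, wax_tin, mallet, bench_brush from where it was at the start of the episode above 0.05 m or angle between any of vase, bowl, oil_bottle, wax_tin, mallet's own z axis and vertical above 0.5 rad).
It also fails if it takes over 69 s, if anything falls off the work surface, if the arm or the gripper's body presses on something with over 40 N, if the wrist force passes 120 N, or if a joint passes its speed limit or range.

## Robot

A 7-joint arm with a two-finger parallel gripper is mounted at the origin on the work surface. World frame = base frame: x ahead of the robot, y to its left, z up, the work surface at z = 0. Lengths are in m, angles in rad, forces in N, time in s.
With the tool pointing down it reaches from about 0.425 to 0.875 m from the base axis. Payload 4.7 kg.
Tool frame: the origin (TCP) lies between the finger pads; the fingertips stand 11 mm ahead of it and the grasp point (between the pads) lies 8 mm behind it; z points along the fingers, y is the line along which they close (so a half turn about z gives the same grasp; the last joint's range is limited). The gripper opens to 87 mm and grips with 3 to 60 N. Pads are 19 mm wide; open, the fingers measure 117 mm over their backs; the gripper's body (75 mm by 190 mm) begins 51 mm behind the grasp point.
Start: joints at [1.286, 0.321, -0.07, 1.45, 0.023, 1.371, -0.057], TCP at [0.191, -0.621, 0.2] pointing down, gripper open.
Joint ranges: [-2.86, 2.86], [-0.3, 2.09], [-1.38, 1.24], [0.06, 2.45], [-1.56, 4.7], [0.09, 2.05], [-2.69, 2.69]. Speed limits (rad/s): [2.57, 2.57, 3.14, 3.14, 3.14, 3.14, 3.14].

## Interface

Orientations are given as a rotation vector (axis times angle).
In Python, from bench import ctrl gives the robot as it stands. The module is installed in compiled form; this text tells all that it offers.
- The arm moves only by the shell command python3 -m inch 'ROWS' [FORCE]. ROWS is JSON, a list of rows, each an object with "slide": the shift along the tool's x, y, z scaled (see below), a list of three; "angular": the turn, a rotation vector about the tool's x, y, z scaled (see below), a list of three; "claw": the opening, from -1 (shut) to 1 (fully open). In form: [{"slide": [tx, ty, tz], "angular": [rx, ry, rz], "claw": claw}, ...]. A call has 1 to 10 rows; each row is the pose to reach, as a shift and turn from the pose commanded when the call began, along the tool's axes at that moment; what a row does not reach only later rows make up. The controller multiplies each number of a shift by 0.25 m and each number of a turn by 30 degrees. A row lasts 1/10 s, in which the tool goes at most 50 mm and 8.59 degrees, less where a joint would pass 70% of its speed; a pose out of reach is approached as far as the arm can. A call with a number of a shift or a turn outside -1 to 1 is refused whole. A call with a gripper value outside its range is refused whole. The fingers move at their own pace and stop on an object; FORCE is the grip in N (left out, the last holds). Time passes only in rows, so rows that repeat a pose let the fingers close. It gives the time, the measured TCP pose, the force, the opening and the grip force at its end, in the units of the state.
- ctrl.get_state(): the state, without advancing time (a new reading comes with each control period).
- ctrl.get_image(name): name is "side" or "top"; returns a dict with "color" (384x512x3 uint8, red, green, blue), "depth" (384x512 float32, m along the optical axis (not along the pixel's ray), 0 where there is no reading), "camera_matrix" (3x3 intrinsics, pixels), "dist_coeffs" ([k1, k2, p1, p2, k3] as OpenCV has them; the pictures are not rectified), "extrinsics" (4x4, takes a point from camera to world coordinates). Camera axes: x right, y up, looking along -z (the intrinsics and any distortion apply to the point x, -y, -z); pixel columns grow to the right and rows downward; lengths in m; the calibration is good to about 2 mm. A picture is of the moment at which its call begins.
- ctrl.close_job(): hands the job in; it is judged then, once.
Trained networks look in the newest picture that a camera, given by its name, has taken for a name from the list of things; names that differ only in an ending like _2 or _b are one class to them, and where a whole thing is asked for, a point or a joint stands for the part that bears it (a point fixed in the world has none). Each returns a list of dicts, best first, with "confidence" (0 to 1); they miss things now and then, are a little off and sometimes report something else, mostly with a low value. They report only what shows in the picture. A call takes as long as a camera call. They do not tell look-alikes from the thing itself.
- ctrl.find_in(query, camera): "bbox" ([centre column, centre row, width, height] in pixels, round what is visible of it).
- ctrl.outline_of(query, camera): "mask" (384x512 bool, what is visible of it) and "bbox" ([centre column, centre row, width, height] in pixels, round what is visible of it).
The state is a dict: "time": time; "joint_positions": joint angles; "qd": joint speeds; "joint_torque": joint torques, N m; "position": TCP position; "tool_rot": TCP orientation; "ft_force": force on the tool from outside, world axes, zero at the start; "torque": the same for the moment, N m; "grip_width": opening from 0.0 (shut) to 1.0 (fully open); "grip_force": force on a finger pad.
Only numpy, scipy, OpenCV 4.12 (cv2) and the standard library are available. Lean on these libraries where they do the work, as an engineer would, in place of code of your own. Each camera call takes 0.05 s, during which the arm holds its last target. There are 200 camera calls.

## Working session

There is one attempt and no reset: what is moved stays moved. The work goes in short steps, Python scripts to look and compute and a shell command to move; the robot and the scene stay as the last step left them, time stands still between calls to the robot, and variables do not carry over. Pictures are saved under pics/ and viewed, at most 10 in all, crops included, and the job is handed in when it is done.

```bash
mkdir -p pics
cat > h.py <<'E'
import numpy as np, cv2
from bench import ctrl
from scipy.spatial.transform import Rotation as R
def grab(n):
    im=ctrl.get_image(n); return im
def cloud(im):
    h,w=im['depth'].shape
    u,v=np.meshgrid(np.arange(w),np.arange(h))
    p=cv2.undistortPoints(np.stack([u,v],-1).reshape(-1,1,2).astype(np.float64),np.array(im['camera_matrix']),np.array(im['dist_coeffs'])).reshape(h,w,2)
    d=im['depth'].astype(float)
    c=np.stack([p[...,0]*d,-p[...,1]*d,-d,np.ones_like(d)],-1)
    P=c@np.array(im['extrinsics']).T
    P[d<=0]=np.nan
    return P[...,:3]
E
python3 - <<'E'
from h import *
for n in ['top','side']:
    im=grab(n); cv2.imwrite(f'pics/{n}0.png',cv2.cvtColor(cv2.resize(im['color'],(800,600)),cv2.COLOR_RGB2BGR))
    P=cloud(im); print(n,np.array(im['extrinsics']).round(3).tolist())
    for q in ['tall_stick','short_stick','round_pad_top','square_pad_top','stand','lamp','keypad','round_key_top','square_key_top','bar_key_top','chisel_block','vase','bowl','oil_bottle','wax_tin','mallet','bench_brush']:
        for o in ctrl.outline_of(q,n)[:3]:
            m=o['mask']; p=P[m]; p=p[~np.isnan(p[:,0])]
            print(q,round(o['confidence'],2),np.round(o['bbox']).astype(int).tolist(),'med',np.median(p,0).round(3),'lo',np.percentile(p,3,axis=0).round(3),'hi',np.percentile(p,97,axis=0).round(3),im['color'][m].mean(0).astype(int))
s=ctrl.get_state(); print(s)
E
```

```text
top [[0.035, 0.977, -0.209, 0.227], [-0.999, 0.033, -0.012, 0.004], [-0.005, 0.21, 0.978, 1.403], [0.0, 0.0, 0.0, 1.0]]
tall_stick 0.98 [205, 204, 50, 24] med [0.452 0.179 0.047] lo [0.423 0.11  0.033] hi [0.489 0.26  0.063] [109  69  45]
tall_stick 0.64 [346, 256, 54, 29] med [ 0.299 -0.294  0.046] lo [ 0.264 -0.363  0.002] hi [ 0.34  -0.209  0.064] [227 202  57]
tall_stick 0.57 [167, 288, 55, 41] med [0.181 0.289 0.046] lo [0.126 0.223 0.004] hi [0.242 0.359 0.063] [221 197  53]
short_stick 0.81 [303, 209, 34, 28] med [ 0.454 -0.148  0.048] lo [ 0.426 -0.21   0.003] hi [ 0.491 -0.102  0.064] [116  74  47]
round_pad_top 0.59 [319, 146, 27, 26] med [ 0.685 -0.202  0.021] lo [ 0.641 -0.247  0.015] hi [ 0.731 -0.159  0.027] [207 153 103]
square_pad_top 0.62 [219, 149, 32, 23] med [0.66  0.141 0.021] lo [0.614 0.096 0.013] hi [0.707 0.187 0.027] [217 160 109]
stand 0.71 [271, 130, 184, 80] med [ 0.709 -0.026  0.288] lo [ 0.604 -0.28   0.008] hi [0.763 0.225 0.316] [117 112 107]
lamp 0.68 [270, 103, 179, 31] med [ 0.717 -0.027  0.303] lo [ 0.676 -0.262  0.284] hi [0.764 0.206 0.317] [95 
[... 5573 characters left out ...]
rray([ 1.2860841 ,  0.32099873, -0.07010133,  1.45048636,  0.0225854 ,
        1.37079662, -0.05687607]), 'qd': array([ 5.15681747e-05,  6.70005996e-04,  4.90279789e-04,  3.13634677e-04,
        4.07451481e-04, -1.05256308e-04,  1.03447535e-03]), 'joint_torque': array([ 7.54221328e-04, -4.91094267e+01, -4.02608933e-01, -3.12768352e+01,
       -6.36023004e-02,  3.37514479e-02,  2.12832725e-05]), 'position': array([ 0.19134059, -0.62123012,  0.20029422]), 'tool_rot': array([ 3.10648488e+00,  4.67677535e-01, -2.12194083e-05]), 'ft_force': array([ 0.49009213, -0.13785795, -0.25665433]), 'torque': array([-0.013267  , -0.04831063,  0.0121409 ]), 'grip_force': 0.0, 'grip_width': 0.9998223164446539}
```

View pictures.

View pics/top0.png

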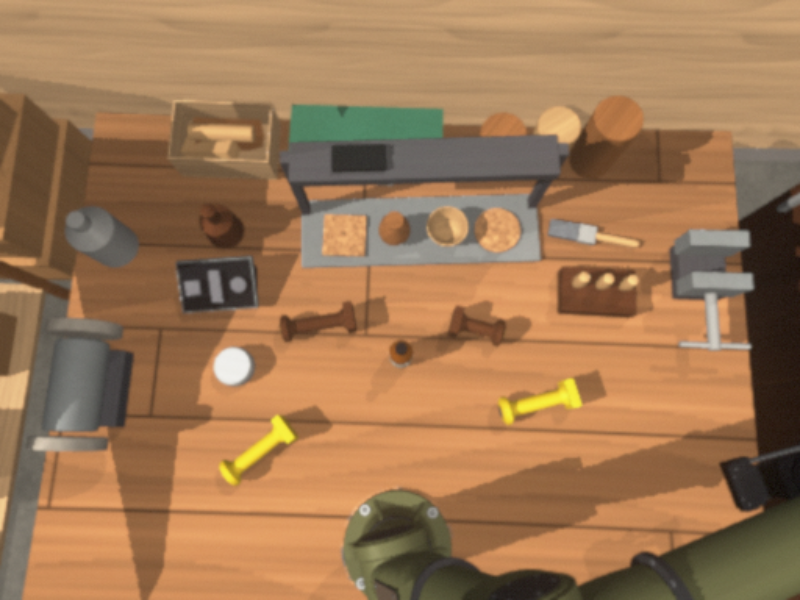

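View pics/side0.png

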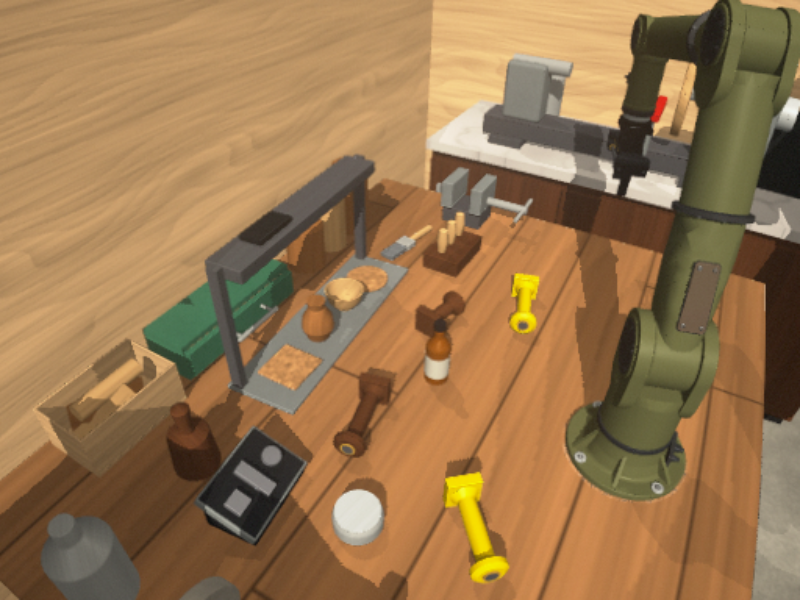

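```bash
cat > m.py <<'E'
from h import *
im=grab('top'); P=cloud(im); P2=P.copy(); im2=grab('side'); Q=cloud(im2)
np.savez('c.npz',P=P,Q=Q,c=im['color'],c2=im2['color'])
for A,n in((P,'top'),(Q,'side')):
  for nm,(x0,x1,y0,y1) in dict(tall=(.38,.53,.07,.3),short=(.38,.53,-.24,-.07)).items():
    m=(A[...,0]>x0)&(A[...,0]<x1)&(A[...,1]>y0)&(A[...,1]<y1)&(A[...,2]>.02)&(A[...,2]<.075)
    p=A[m]; xy=p[:,:2]; c=xy.mean(0); w,v=np.linalg.eigh(np.cov((xy-c).T)); a=v[:,1]; a=a*np.sign(a[1])
    t=xy@a; l=xy@np.array([-a[1],a[0]])
    print(n,nm,'c',c.round(4),'axis',a.round(3),np.degrees(np.arctan2(a[1],a[0])).round(1))
    for k in np.arange(t.min(),t.max(),.01):
        s=(t>=k)&(t<k+.01)
        if s.sum()>2: print(round(k+.005,3),s.sum(),'lat',l[s].min().round(3),l[s].max().round(3),'mid',(p[s].mean(0)).round(3),'zmax',p[s][:,2].max().round(3))
E
python3 m.py
```

```text
top tall c [0.4529 0.1838] axis [-0.212  0.977] 102.3
0.011 66 lat -0.514 -0.454 mid [0.468 0.113 0.057] zmax 0.066
0.021 56 lat -0.514 -0.454 mid [0.465 0.123 0.059] zmax 0.066
0.031 32 lat -0.501 -0.462 mid [0.464 0.133 0.047] zmax 0.058
0.041 24 lat -0.495 -0.469 mid [0.462 0.143 0.043] zmax 0.049
0.051 29 lat -0.499 -0.469 mid [0.461 0.153 0.043] zmax 0.052
0.061 25 lat -0.495 -0.469 mid [0.457 0.162 0.043] zmax 0.049
0.071 28 lat -0.498 -0.47 mid [0.456 0.172 0.043] zmax 0.052
0.081 27 lat -0.499 -0.468 mid [0.453 0.182 0.043] zmax 0.049
0.091 27 lat -0.499 -0.469 mid [0.452 0.192 0.043] zmax 0.051
0.101 28 lat -0.5 -0.468 mid [0.449 0.201 0.043] zmax 0.052
0.111 28 lat -0.499 -0.469 mid [0.448 0.212 0.042] zmax 0.049
0.121 26 lat -0.497 -0.469 mid [0.445 0.221 0.043] zmax 0.05
0.131 28 lat -0.498 -0.47 mid [0.444 0.231 0.043] zmax 0.052
0.141 30 lat -0.499 -0.465 mid [0.44  0.241 0.044] zmax 0.054
0.151 59 lat -0.513 -0.454 mid [0.438 0.25  0.052] zmax 0.066
0.161 40 lat -0.513 -0.455 mid [0.435 0.259 0.054] zmax 0.064
top short c [ 0.4552 -0.1561] axis [0.223 0.975] 77.1
-0.10
[... 1955 characters left out ...]
0.513 -0.46 mid [ 0.435 -0.2    0.047] zmax 0.061
-0.041 69 lat -0.519 -0.464 mid [ 0.449 -0.194  0.044] zmax 0.061
-0.031 22 lat -0.5 -0.473 mid [ 0.448 -0.184  0.04 ] zmax 0.052
-0.021 20 lat -0.497 -0.471 mid [ 0.449 -0.173  0.04 ] zmax 0.047
-0.011 17 lat -0.498 -0.47 mid [ 0.451 -0.162  0.04 ] zmax 0.047
-0.001 19 lat -0.494 -0.469 mid [ 0.453 -0.153  0.04 ] zmax 0.049
0.009 18 lat -0.497 -0.469 mid [ 0.458 -0.146  0.04 ] zmax 0.046
0.019 8 lat -0.489 -0.468 mid [ 0.459 -0.137  0.043] zmax 0.046
0.039 29 lat -0.512 -0.452 mid [ 0.466 -0.114  0.059] zmax 0.062
0.049 80 lat -0.512 -0.454 mid [ 0.468 -0.103  0.047] zmax 0.062
0.059 58 lat -0.512 -0.457 mid [ 0.484 -0.104  0.039] zmax 0.061
```

```bash
cat > go.py <<'E'
# usage: go.py x y z  zx zy zz  xx xy xz  -> scaled move towards the target pose (tool z dir, tool x dir)
from h import *
import sys, json
def log():
    s=ctrl.get_state()
    open('log.jsonl','a').write(json.dumps([list(map(float,s[k])) for k in('joint_positions','position','tool_rot')])+'\n')
    print('t',round(s['time'],2),'q',s['joint_positions'].round(2),'p',s['position'].round(4),'F',s['ft_force'].round(1),'w',round(s['grip_width'],3),'g',round(s['grip_force'],1))
    return s
def frame(z,x):
    z=np.array(z,float);z/=np.linalg.norm(z);x=np.array(x,float);x-=z*(x@z);x/=np.linalg.norm(x)
    return np.stack([x,np.cross(z,x),z],1)
def delta(p,M):
    s=log(); T=R.from_rotvec(s['tool_rot']); m=T.as_matrix()
    print('zdir',m[:,2].round(3),'xdir',m[:,0].round(3))
    sl=m.T@(np.array(p)-s['position'])/.25; an=(T.inv()*R.from_matrix(M)).as_rotvec()/np.radians(30)
    print('slide',sl.round(3),'angular',an.round(3))
if __name__=='__main__':
    a=[float(v) for v in sys.argv[1:]]
    if len(a)==9: delta(a[:3],frame(a[3:6],a[6:9]))
    else: log()
E
python3 go.py; python3 -m inch '[{"slide":[0.96,-0.54,-0.1],"angular":[0,0,-1],"claw":1},{"slide":[0.96,-0.54,-0.1],"angular":[0,0,-1],"claw":1},{"slide":[0.96,-0.54,-0.1],"angular":[0,0,-1],"claw":1},{"slide":[0.96,-0.54,-0.1],"angular":[0,0,-1],"claw":1},{"slide":[0.96,-0.54,-0.1],"angular":[0,0,-1],"claw":1},{"slide":[0.96,-0.54,-0.1],"angular":[0,0,-1],"claw":1}]' 
python3 go.py .457 .16 .2 0 0 -1 -.214 .977 0
```

```text
t 1.9 q [ 1.29  0.32 -0.07  1.45  0.02  1.37 -0.06] p [ 0.1913 -0.6212  0.2003] F [ 0.2 -0.1 -0.7] w 1.001 g 0.0
time: 2.5
position: [0.385, -0.4173, 0.2262]
tool_rot: [2.875, 1.264, 0.004]
ft_force: [0.2, 0.9, -0.7]
grip_width: 1.001
grip_force: 0.0
t 2.5 q [ 1.05  0.15 -0.3   1.61  0.04  1.38  0.  ] p [ 0.385  -0.4173  0.2262] F [ 0.2  0.9 -0.7] w 1.001 g 0.0
zdir [ 0.002  0.    -1.   ] xdir [0.676 0.737 0.002]
slide [ 1.896 -1.349  0.106] angular [ 0.004 -0.002 -1.83 ]
```

```bash
python3 -m inch '[{"slide":[0.95,-0.67,0],"angular":[0,0,-0.92],"claw":1},{"slide":[0.95,-0.67,0],"angular":[0,0,-0.92],"claw":1},{"slide":[0.95,-0.67,0],"angular":[0,0,-0.92],"claw":1},{"slide":[0.95,-0.67,0],"angular":[0,0,-0.92],"claw":1},{"slide":[0.95,-0.67,0],"angular":[0,0,-0.92],"claw":1},{"slide":[0.95,-0.67,0],"angular":[0,0,-0.92],"claw":1},{"slide":[0.95,-0.67,0],"angular":[0,0,-0.92],"claw":1}]' >/dev/null
python3 go.py .457 .16 .2 0 0 -1 -.214 .977 0
```

```text
t 3.2 q [ 0.86 -0.14 -0.56  1.88 -0.08  1.38  0.06] p [ 0.4211 -0.1273  0.226 ] F [ 0.7 -0.3 -0.3] w 0.997 g 0.0
zdir [ 0.001 -0.    -1.   ] xdir [ 0.254  0.967 -0.   ]
slide [ 1.148 -0.153  0.104] angular [ 0.003  0.001 -0.902]
```

```bash
python3 -m inch '[{"slide":[1,-0.15,0],"angular":[0,0,-0.9],"claw":1},{"slide":[1,-0.15,0],"angular":[0,0,-0.9],"claw":1},{"slide":[1,-0.15,0],"angular":[0,0,-0.9],"claw":1},{"slide":[1,-0.15,0],"angular":[0,0,-0.9],"claw":1},{"slide":[1,-0.15,0],"angular":[0,0,-0.9],"claw":1},{"slide":[1,-0.15,0],"angular":[0,0,-0.9],"claw":1}]' >/dev/null
python3 go.py .457 .16 .2 0 0 -1 -.214 .977 0
cat > fit.py <<'E'
import json,numpy as np
from scipy.optimize import least_squares
from scipy.spatial.transform import Rotation as R
L=[json.loads(l) for l in open('log.jsonl')]
def fk(q,k,off=None):
    d1,a1,d3,a3,d5,a5,d7,a6=k[:8]
    p=np.zeros(3);M=np.eye(3)
    def rot(ax,an):
        nonlocal M; M=M@R.from_rotvec(np.array(ax,float)*an).as_matrix()
    def tr(*v):
        nonlocal p; p=p+M@np.array(v,float)
    rot([0,0,-1],q[0]);tr(a1,0,d1);rot([0,1,0],q[1]);rot([0,0,-1],q[2]);tr(a3,0,d3);rot([0,1,0],q[3]);tr(a5,0,0);rot([0,0,-1],q[4]);tr(0,0,d5);rot([0,1,0],q[5]);tr(a6,0,d7);rot([0,0,-1],q[6])
    rot([0,0,1],k[8]);return p,M
if __name__=='__main__':
    best=None
    def res(k):
        r=[]
        for q,p,t in L:
            pp,M=fk(q,k); r+=list((pp-p)*10)+list((R.from_matrix(M)*R.from_rotvec(t).inv()).as_rotvec())
        return np.concatenate([r,1e-3*np.array(k)])
    for y0 in (0,1.57,3.14,-1.57):
        f=least_squares(res,[.3,0,.4,0,.4,0,.2,0,y0])
        if best is None or f.cost<best.cost: best=f
    print(best.cost,best.x.round(4),np.abs(best.fun[:-9]).max(),best.fun[:12].round(3)); np.save('k.npy',best.x)
E
python3 fit.py
```

```text
t 3.8 q [ 0.61 -0.09 -0.87  1.82 -0.07  1.37 -0.03] p [0.4493 0.1247 0.226 ] F [-0.6 -0.1 -0. ] w 0.999 g 0.0
zdir [ 0.002  0.003 -1.   ] xdir [-0.214  0.977  0.002]
slide [0.131 0.06  0.105] angular [ 0.005 -0.005 -0.001]
0.007352309194391536 [ 1.40986e+01  1.14000e-01  4.69700e-01  6.20000e-03  2.11400e-01
 -4.56900e-01  1.47469e+01 -7.79000e-02  1.57080e+00] 0.0716909177298175 [ 0.051  0.064  0.009  0.     0.     0.     0.036 -0.072 -0.009 -0.
 -0.     0.   ]
```

```bash
python3 -m inch '[{"slide":[0.3,0.0,0],"angular":[0,1,0],"claw":1},{"slide":[0.3,0.0,0],"angular":[0,1,0],"claw":1},{"slide":[0.3,0.0,0],"angular":[0,1,0],"claw":1},{"slide":[0.3,0,0],"angular":[0,1,0],"claw":1}]' >/dev/null
python3 go.py
python3 -m inch '[{"slide":[0,0,0],"angular":[0.8,-0.5,0],"claw":1},{"slide":[0,0,0],"angular":[0.8,-0.5,0],"claw":1},{"slide":[0,0,0],"angular":[0.8,-0.5,0],"claw":1},{"slide":[0,0,0],"angular":[0.8,-0.5,0],"claw":1}]' >/dev/null
python3 go.py .4517 .2003 .2 0 0 -1 -.214 .977 0; python3 fit.py
python3 - <<'E'
from h import *
im=grab('side')['color'][60:320,60:420]; cv2.imwrite('pics/s1.png',cv2.cvtColor(cv2.resize(im,None,fx=2.2,fy=2.2,interpolation=cv2.INTER_CUBIC),cv2.COLOR_RGB2BGR))
E
```

```text
t 4.2 q [ 0.68 -0.01 -0.71  1.89 -0.54  1.39  0.3 ] p [0.4354 0.1878 0.2247] F [-0.3 -0.3 -1. ] w 0.999 g 0.0
t 4.6 q [ 0.37  0.39 -0.82  1.53 -0.05  1.71 -0.14] p [0.4355 0.192  0.2237] F [0.1 1.  0.1] w 1.001 g 0.0
zdir [-0.443  0.135 -0.886] xdir [-0.25   0.931  0.267]
slide [-0.011  0.103  0.06 ] angular [-0.779 -0.491  0.192]
0.045964217392740765 [ 0.2434  0.0361  0.471  -0.0033  0.4627  0.0025  0.396  -0.0159  1.5708] 0.22794567228323598 [ 0.228  0.073  0.008  0.     0.     0.     0.118  0.094 -0.001 -0.
 -0.     0.   ]
```

View pics/s1.png

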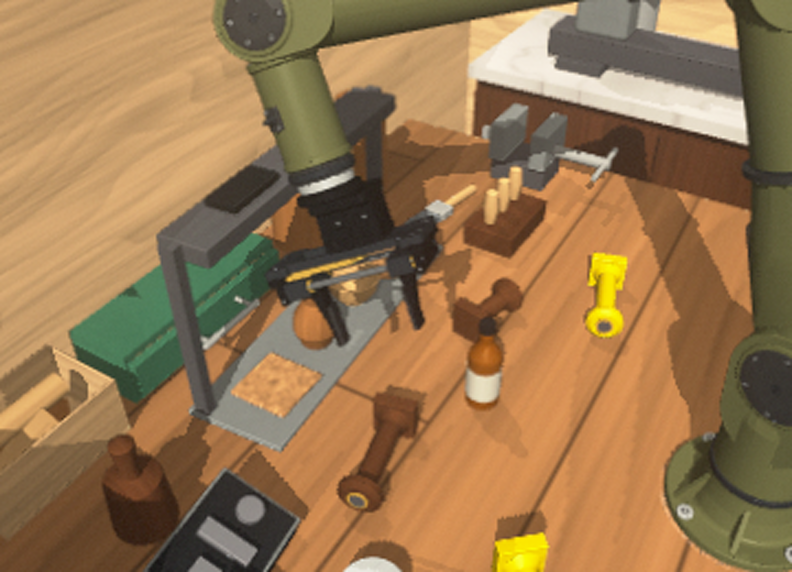

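```bash
sed -i 's/    rot(\[0,0,1\],k\[8\]);return p,M/    rot([0,0,1],k[8]);return p,M/; s/tr(a1,0,d1)/tr(a1,k[9],d1)/; s/tr(a3,0,d3)/tr(a3,k[10],d3)/; s/tr(a5,0,0)/tr(a5,k[11],0)/; s/\[.3,0,.4,0,.4,0,.2,0,y0\]/[.3,0,.4,0,.4,0,.2,0,y0,0,0,0]/; s/fun\[:-9\]/fun[:-12]/' fit.py; python3 fit.py
```

```text
2.387033345680896e-06 [ 2.4950e-01 -0.0000e+00  4.6780e-01 -3.0000e-04  5.1330e-01  0.0000e+00
  3.9100e-01 -1.0000e-04  1.5708e+00 -1.5600e-02 -5.5000e-03 -5.5000e-03] 0.0009012570644437168 [-0. -0.  0.  0.  0.  0. -0.  0. -0. -0. -0.  0.]
```

```bash
cat > ik.py <<'E'
import numpy as np, sys
from fit import fk
from go import frame
from scipy.optimize import least_squares
from scipy.spatial.transform import Rotation as R
k=np.load('k.npy')
lo=np.array([-2.86,-.3,-1.38,.06,-1.56,.09,-2.69]);hi=np.array([2.86,2.09,1.24,2.45,4.7,2.05,2.69])
def err(q,p,M):
    pp,m=fk(q,k); return np.concatenate([(pp-p)*5,(R.from_matrix(M)*R.from_matrix(m).inv()).as_rotvec()])
def ik(q0,p,M,reg=.003):
    f=least_squares(lambda q:np.concatenate([err(q,p,M),reg*(q-q0)]),np.clip(q0,lo+1e-4,hi-1e-4),bounds=(lo,hi))
    return f.x,np.abs(err(f.x,p,M)).max()
def interp(p0,M0,p1,M1,n):
    w=(R.from_matrix(M0).inv()*R.from_matrix(M1)).as_rotvec()
    return [(p0+(p1-p0)*s,M0@R.from_rotvec(w*s).as_matrix()) for s in np.linspace(0,1,n+1)[1:]]
def pose(stick,at,sgn,phi,h=None,zoff=0):
    """stick: grasped point; at 'lie' (a=axis) or upright (h=tool heading)"""
    Z=np.array([0,0,1.])
    if h is None: a=np.append(stick[1],0); d=-Z
    else: a=Z; d=np.array([np.cos(h),np.sin(h),0])
    z=np.cos(phi)*d-np.sin(phi)*a; x=np.cos(phi)*a+np.sin(phi)*d
    return np.array(at)+.008*z, frame(z,sgn*x)
E
cat > plan.py <<'E'
from ik import *
import json
q=np.array(json.loads(open('log.jsonl').read().strip().split('\n')[-1])[0])
S=dict(tall=((None,np.array([-.214,.977])),[.4517,.2003,.03],[.685,-.203,.118],1),short=((None,np.array([-.223,-.975])),[.471-.223*.068,-.1015-.975*.068,.03],[.6605,.141,.09],-1))
for n,(st,g,pl,sg) in S.items():
  for phi in (0,15,30):
    f=np.radians(phi); p0,M0=pose(st,g,sg,f); qa,e0=ik(q,p0,M0)
    p1=p0+[0,0,.17]; qb,e1=ik(qa,p1,M0)
    a=st[1]; h0=np.arctan2(a[1],a[0])
    pu,Mu=pose(st,[.5,g[1]*.3,.25],sg,f,h0)
    qs=qb;E=0;Q=[]
    for p,M in interp(p1,M0,pu,Mu,15): qs,e=ik(qs,p,M);E=max(E,e);Q.append(qs)
    for psi in (-40,-20,0,20,40):
      qq=qs;E2=0;L=[]
      hh=np.radians(psi);pp,MM=pose(st,[pl[0]-.12,pl[1],.25],sg,f,hh)
      h1=hh
      cur=(pu,Mu)
      for s in np.linspace(0,1,16)[1:]:
        h=h0+(h1-h0)*s; c=np.array([.5,g[1]*.3,.25])*(1-s)+np.array([pl[0]-.12*0-.1,pl[1],.25])*s
        p,M=pose(st,c,sg,f,h); qq,e=ik(qq,p,M);E2=max(E2,e)
      pf,Mf=pose(st,pl,sg,f,hh)
      for s in np.linspace(0,1,6)[1:]: qq,e=ik(qq,p+(pf-p)*s,Mf);E2=max(E2,e)
      wr=pf-.391*Mf[:,2]
      print(n,'phi',phi,'psi',psi,'err',round(e0,3),round(e1,3),round(E,3),round(E2,3),'final',round(e,4),'q',qq.round(2),'marg',np.minimum(qq-lo,hi-qq).min().round(2),'wrist',wr.round(2))
E
python3 plan.py
```

```text
tall phi 0 psi -40 err 0.0 0.0 0.0 0.492 final 0.4919 q [ 1.88  2.09 -1.    2.08 -1.56  0.84  2.51] marg 0.0 wrist [0.39 0.04 0.12]
tall phi 0 psi -20 err 0.0 0.0 0.0 0.377 final 0.3474 q [ 2.02  2.09 -1.15  2.15 -1.56  0.39  2.3 ] marg 0.0 wrist [ 0.33 -0.07  0.12]
tall phi 0 psi 0 err 0.0 0.0 0.0 0.195 final 0.1643 q [ 2.01  1.97 -1.32  2.17 -1.56  0.09  2.04] marg 0.0 wrist [ 0.3  -0.2   0.12]
tall phi 0 psi 20 err 0.0 0.0 0.0 0.0 final 0.0 q [ 1.66  1.12 -1.    2.09 -1.56  0.71  1.42] marg 0.0 wrist [ 0.33 -0.33  0.12]
tall phi 0 psi 40 err 0.0 0.0 0.0 0.0 final 0.0 q [ 1.1   0.87 -0.35  1.79 -1.44  1.34  1.04] marg 0.12 wrist [ 0.39 -0.45  0.12]
tall phi 15 psi -40 err 0.0 0.0 0.0 0.299 final 0.2989 q [ 1.68 -0.3  -1.38  2.27 -1.56  0.09 -0.44] marg 0.0 wrist [0.4  0.03 0.22]
tall phi 15 psi -20 err 0.0 0.0 0.0 0.412 final 0.4121 q [-0.94  0.16  1.24  2.22 -1.56  0.09 -0.16] marg 0.0 wrist [ 0.34 -0.08  0.22]
tall phi 15 psi 0 err 0.0 0.0 0.0 0.224 final 0.2241 q [ 1.85  1.13 -1.37  2.17 -1.56  0.09  1.22] marg 0.0 wrist [ 0.32 -0.2   0.22]
tall phi 15 psi 20 err 0.0 0.0 0.0 0.0
[... 2144 characters left out ...]
.65 -1.61] marg 0.16 wrist [ 0.38 -0.1   0.19]
short phi 30 psi -40 err 0.0 0.0 0.0 0.0 final 0.0 q [-0.04  0.64 -0.86  1.95  1.58  1.48 -0.8 ] marg 0.5 wrist [0.41 0.35 0.28]
short phi 30 psi -20 err 0.0 0.0 0.0 0.0 final 0.0 q [ 0.06  0.41 -0.81  2.21  1.78  1.09 -0.77] marg 0.24 wrist [0.35 0.25 0.28]
short phi 30 psi 0 err 0.0 0.0 0.0 0.072 final 0.0 q [-0.08  0.19 -0.4   2.39  2.29  0.62 -1.01] marg 0.06 wrist [0.33 0.14 0.28]
short phi 30 psi 20 err 0.0 0.0 0.0 0.218 final 0.0 q [ 0.5   0.2  -0.66  2.4   3.38  0.45 -1.58] marg 0.05 wrist [0.35 0.03 0.28]
short phi 30 psi 40 err 0.0 0.0 0.0 0.269 final 0.0 q [ 1.02  0.44 -0.97  2.25  4.51  0.42 -2.14] marg 0.19 wrist [ 0.41 -0.07  0.28]
```

```bash
cat > to.py <<'E'
# to.py stick lie|psi  phi  gx gy gz back : scaled move to grasp-point pose, retreated `back` along tool z
from ik import *; from go import delta
import sys
n,m=sys.argv[1:3]; phi,gx,gy,gz,b=map(float,sys.argv[3:8])
A=dict(tall=(np.array([-.214,.977]),1),short=(np.array([-.223,-.975]),-1))[n]
p,M=pose((0,A[0]),[gx,gy,gz],A[1],np.radians(phi),None if m=='lie' else np.radians(float(m)))
p=p-b*M[:,2]; print('target',p.round(4)); delta(p,M)
E
python3 to.py tall lie 30 .456 .1808 .03 .12
python3 - <<'E'
import numpy as np,cv2
d=np.load('c.npz')
for k,c in(('P','c'),('Q','c2')):
    P=d[k];hsv=cv2.cvtColor(d[c],cv2.COLOR_RGB2HSV)
    for n,(x,y) in dict(round=(.685,-.203),square=(.66,.141)).items():
        m=(abs(P[...,0]-x)<.075)&(abs(P[...,1]-y)<.068)&(P[...,2]>.005)&(P[...,2]<.03)&(hsv[...,1]>70)
        p=P[m][:,:2].astype(np.float32); r=cv2.minAreaRect(p*1000); e=cv2.minEnclosingCircle(p*1000)
        print(k,n,len(p),p.mean(0),P[m][:,2].mean(),np.round(r[0]),np.round(r[1]),r[2],np.round(e[0]),e[1])
E
```

```text
target [0.444  0.2355 0.127 ]
t 4.65 q [ 0.37  0.39 -0.82  1.53 -0.05  1.71 -0.14] p [0.435  0.1927 0.2236] F [-0.4  1.3 -0. ] w 0.999 g 0.0
zdir [-0.444  0.135 -0.886] xdir [-0.251  0.93   0.268]
slide [0.047 0.236 0.349] angular [-0.719 -1.478  0.399]
P round 699 [ 0.6821621  -0.20364937] 0.0204207955794139 [ 686. -203.] [133. 107.] 66.30325317382812 [ 668. -200.] 71.56655883789062
P square 745 [0.6581553  0.14052768] 0.02048787787499415 [648. 134.] [124. 114.] 2.168276786804199 [649. 133.] 80.90660095214844
Q round 313 [ 0.6812465  -0.20459165] 0.019053731750579655 [ 689. -206.] [112. 116.] 73.58222198486328 [ 697. -197.] 68.1881103515625
Q square 706 [0.6576522 0.1450458] 0.018311195971449548 [653. 140.] [128. 116.] 4.460938453674316 [650. 138.] 83.12360382080078
```

```bash
python3 -m inch '[{"slide":[0.02,0.1,0.1],"angular":[-0.45,-0.92,0.25],"claw":1},{"slide":[0.02,0.1,0.1],"angular":[-0.45,-0.92,0.25],"claw":1},{"slide":[0.02,0.1,0.1],"angular":[-0.45,-0.92,0.25],"claw":1},{"slide":[0.02,0.1,0.1],"angular":[-0.45,-0.92,0.25],"claw":1}]' >/dev/null
python3 to.py tall lie 30 .456 .1808 .03 .08
```

```text
target [0.4483 0.216  0.0924]
t 5.05 q [ 0.09  0.25 -0.83  1.66  0.31  1.56 -0.53] p [0.4434 0.2079 0.1961] F [-0.2 -0.7 -0.6] w 0.997 g 0.0
zdir [-0.087 -0.261 -0.961] xdir [-0.257  0.938 -0.231]
slide [0.121 0.088 0.389] angular [-0.254 -0.546  0.135]
```

```bash
python3 -m inch '[{"slide":[0.12,0.09,0.39],"angular":[-0.25,-0.55,0.13],"claw":1},{"slide":[0.12,0.09,0.39],"angular":[-0.25,-0.55,0.13],"claw":1},{"slide":[0.12,0.09,0.39],"angular":[-0.25,-0.55,0.13],"claw":1},{"slide":[0.12,0.09,0.39],"angular":[-0.25,-0.55,0.13],"claw":1}]' >/dev/null
python3 to.py tall lie 30 .456 .1808 .03 0
```

```text
target [0.4569 0.1769 0.0231]
t 5.45 q [-0.17  0.41 -0.78  1.8   0.65  1.49 -0.95] p [0.4467 0.215  0.0891] F [ 0.6 -0.5  0.5] w 1.003 g 0.0
zdir [ 0.097 -0.49  -0.866] xdir [-0.195  0.844 -0.5  ]
slide [-0.005  0.01   0.307] angular [-0.019 -0.     0.018]
```

```bash
python3 -m inch '[{"slide":[0,0.01,0.15],"angular":[-0.02,0,0.02],"claw":1},{"slide":[0,0.01,0.3],"angular":[-0.02,0,0.02],"claw":1},{"slide":[0,0.01,0.305],"angular":[-0.02,0,0.02],"claw":1},{"slide":[0,0.01,0.305],"angular":[-0.02,0,0.02],"claw":0},{"slide":[0,0.01,0.305],"angular":[-0.02,0,0.02],"claw":-1},{"slide":[0,0.01,0.305],"angular":[-0.02,0,0.02],"claw":-1},{"slide":[0,0.01,0.305],"angular":[-0.02,0,0.02],"claw":-1},{"slide":[0,0.01,0.305],"angular":[-0.02,0,0.02],"claw":-1},{"slide":[0,0.01,0.305],"angular":[-0.02,0,0.02],"claw":-1},{"slide":[0,0.01,0.305],"angular":[-0.02,0,0.02],"claw":-1}]' 50
python3 to.py tall lie 30 .456 .1808 .03 0
```

```text
time: 6.45
position: [0.4584, 0.179, 0.0248]
tool_rot: [1.696, 2.097, -0.446]
ft_force: [-0.3, -0.5, -0.0]
grip_width: 0.451
grip_force: 0.0
target [0.4569 0.1769 0.0231]
t 6.45 q [-0.14  0.46 -0.74  1.89  0.73  1.36 -1.  ] p [0.4584 0.179  0.0248] F [-0.3 -0.5 -0. ] w 0.451 g 0.0
zdir [ 0.11  -0.486 -0.867] xdir [-0.18   0.848 -0.498]
slide [-0.002 -0.008  0.009] angular [ 0.006 -0.004 -0.011]
```

Close further, then check it holds.

```bash
python3 -m inch '[{"slide":[0,0,0.01],"angular":[0,0,0],"claw":-1},{"slide":[0,0,0.01],"angular":[0,0,0],"claw":-1},{"slide":[0,0,0.01],"angular":[0,0,0],"claw":-1},{"slide":[0,0,0.01],"angular":[0,0,0],"claw":-1},{"slide":[0,0,0.01],"angular":[0,0,0],"claw":-1}]' 50; python3 -m inch '[{"slide":[0,0,0.01],"angular":[0,0,0],"claw":-1}]'
```

```text
time: 6.95
position: [0.4586, 0.1775, 0.0224]
tool_rot: [1.697, 2.097, -0.447]
ft_force: [0.8, -0.1, -2.3]
grip_width: 0.23
grip_force: 42.7
time: 7.05
position: [0.4592, 0.1774, 0.0215]
tool_rot: [1.696, 2.097, -0.445]
ft_force: [-4.9, 4.8, 15.2]
grip_width: 0.233
grip_force: 47.3
```

```bash
python3 -m inch '[{"slide":[0,0,-0.1],"angular":[0,0,0],"claw":-1},{"slide":[0,0,-0.2],"angular":[0,0,0],"claw":-1},{"slide":[0.1,0,-0.4],"angular":[0,0,0],"claw":-1},{"slide":[0.2,0,-0.5],"angular":[0,0,0],"claw":-1},{"slide":[0.2,0,-0.5],"angular":[0,0,0],"claw":-1}]'
python3 - <<'E'
from h import *
im=grab('side')['color'][150:350,130:390]; cv2.imwrite('pics/s2.png',cv2.cvtColor(cv2.resize(im,None,fx=3,fy=3,interpolation=cv2.INTER_CUBIC),cv2.COLOR_RGB2BGR))
E
```

```text
time: 7.55
position: [0.4351, 0.2867, 0.1058]
tool_rot: [1.693, 2.105, -0.435]
ft_force: [0.0, 1.1, -0.8]
grip_width: 0.005
grip_force: 0.0
```

View pics/s2.png

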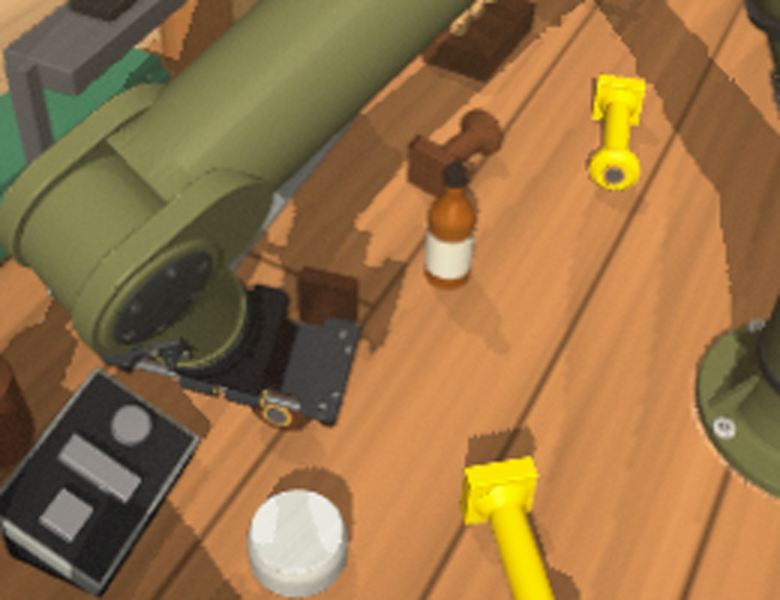

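```bash
python3 -m inch '[{"slide":[-0.1,0,-0.3],"angular":[0,0,0],"claw":1},{"slide":[-0.2,0,-0.5],"angular":[0,0.5,0],"claw":1},{"slide":[-0.2,0,-0.6],"angular":[0,1,0],"claw":1},{"slide":[-0.2,0,-0.6],"angular":[0,1,0],"claw":1},{"slide":[-0.2,0,-0.6],"angular":[0,1,0],"claw":1},{"slide":[-0.2,0,-0.6],"angular":[0,1,0],"claw":1},{"slide":[-0.2,0,-0.6],"angular":[0,1,0],"claw":1}]'
cat > see.py <<'E'
from h import *
import sys
# boxed axis fit of a lying stick in both cameras: see.py x0 x1 y0 y1
x0,x1,y0,y1=map(float,sys.argv[1:5])
for n in ('top','side'):
    im=grab(n);A=cloud(im);hsv=cv2.cvtColor(im['color'],cv2.COLOR_RGB2HSV)
    cv2.imwrite(f'pics/last_{n}.png',cv2.cvtColor(im['color'],cv2.COLOR_RGB2BGR))
    m=(A[...,0]>x0)&(A[...,0]<x1)&(A[...,1]>y0)&(A[...,1]<y1)&(A[...,2]>.025)&(A[...,2]<.075)
    p=A[m]; xy=p[:,:2]
    if len(p)<30: print(n,'few',len(p)); continue
    sh=p[(p[:,2]<.055)]; (vx,vy,cx,cy)=cv2.fitLine(xy.astype(np.float32),cv2.DIST_HUBER,0,.01,.01).ravel()
    a=np.array([vx,vy])*np.sign(vy); t=xy@a;l=xy@np.array([-a[1],a[0]])
    print(n,len(p),'axis',a.round(3),'t',np.percentile(t,[0,1,99,100]).round(3))
    for k in np.arange(t.min(),t.max(),.015):
        s=(t>=k)&(t<k+.015)
        if s.sum()>2: print('  ',round(k+.0075,3),s.sum(),'lat',l[s].min().round(3),l[s].max().round(3),'mid',p[s].mean(0).round(3),'zmax',p[s][:,2].max().round(3))
E
python3 go.py; python3 see.py .36 .56 .07 .32
python3 - <<'E'
import cv2
i=cv2.imread('pics/last_side.png')[130:350,130:390]; cv2.imwrite('pics/s3.png',cv2.resize(i,None,fx=2.7,fy=2.7,interpolation=cv2.INTER_CUBIC))
E
```

```text
time: 8.3
position: [0.4291, 0.3083, 0.2582]
tool_rot: [1.975, 2.438, 0.005]
ft_force: [0.2, 1.4, -0.6]
grip_width: 0.557
grip_force: 0.0
t 8.3 q [ 0.16  0.09 -0.88  1.64  0.08  1.44 -0.52] p [0.4291 0.3083 0.2582] F [ 0.2  1.4 -0.6] w 0.557 g 0.0
top 554 axis [-0.228  0.974] t [0.001 0.002 0.16  0.164]
   0.009 92 lat -0.514 -0.454 mid [0.468 0.118 0.059] zmax 0.068
   0.024 60 lat -0.513 -0.455 mid [0.465 0.132 0.054] zmax 0.067
   0.039 38 lat -0.498 -0.47 mid [0.462 0.148 0.043] zmax 0.051
   0.054 40 lat -0.499 -0.47 mid [0.458 0.162 0.043] zmax 0.051
   0.069 40 lat -0.5 -0.47 mid [0.455 0.177 0.043] zmax 0.051
   0.084 44 lat -0.5 -0.47 mid [0.452 0.192 0.043] zmax 0.053
   0.099 38 lat -0.5 -0.47 mid [0.448 0.206 0.043] zmax 0.052
   0.114 41 lat -0.5 -0.471 mid [0.445 0.221 0.043] zmax 0.052
   0.129 40 lat -0.498 -0.471 mid [0.441 0.235 0.043] zmax 0.051
   0.144 77 lat -0.511 -0.456 mid [0.437 0.25  0.05 ] zmax 0.065
   0.159 44 lat -0.511 -0.457 mid [0.434 0.262 0.052] zmax 0.066
side 769 axis [-0.221  0.975] t [0.006 0.008 0.169 0.171]
   0.013 67 lat -0.514 -0.457 mid [0.469 0.12  0.057] zmax 0.063
   0.028 158 lat -0.514 -0.457 mid [0.465 0.133 0.048] zmax 0.062
   0.043 48 lat -0.501 -0.466 mid [0.46  0.148 0.04 ] zmax 0.046
   0.058 41 lat -0.498 -0.469 mid [0.456 0.163 0.04 ] zmax 0.047
   0.073 36 lat -0.501 -0.47 mid [0.455 0.178 0.042] zmax 0.046
   0.088 45 lat -0.497 -0.469 mid [0.45  0.192 0.043] zmax 0.049
   0.103 49 lat -0.498 -0.47 mid [0.447 0.207 0.042] zmax 0.048
   0.118 47 lat -0.5 -0.47 mid [0.444 0.221 0.042] zmax 0.048
   0.133 45 lat -0.498 -0.47 mid [0.441 0.235 0.042] zmax 0.048
   0.148 40 lat -0.511 -0.456 mid [0.433 0.255 0.052] zmax 0.062
   0.163 192 lat -0.515 -0.456 mid [0.436 0.266 0.043] zmax 0.062
```

View pics/s3.png

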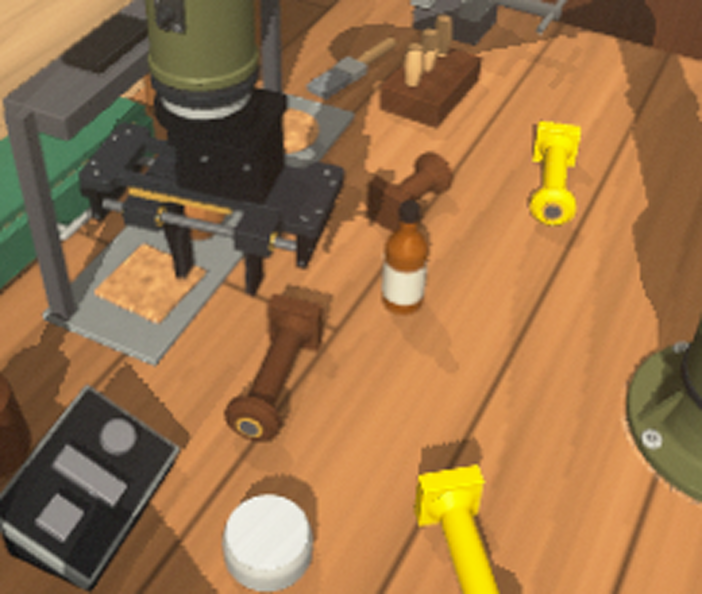

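Run:
```python
from h import *
s=ctrl.get_state(); T=R.from_rotvec(s['tool_rot']).as_matrix()
for n in('side','top'):
    A=cloud(grab(n)).reshape(-1,3);A=A[~np.isnan(A[:,0])]
    L=(A-s['position'])@T
    m=(abs(L[:,0])<.04)&(abs(L[:,1])<.1)&(L[:,2]>-.12)&(L[:,2]<.06)
    L=L[m];print(n,len(L),np.percentile(L[:,2],[95,99,100]).round(4))
    for a in np.arange(-.12,.05,.01):
        q=L[(L[:,2]>=a)&(L[:,2]<a+.01)]
        if len(q): print(round(a,3),len(q),'x',q[:,0].min().round(3),q[:,0].max().round(3),'y',q[:,1].min().round(3),q[:,1].max().round(3))
print(s['grip_width'])
```

```text
side 1175 [-0.0332 -0.0244 -0.0209]
-0.12 431 x -0.037 0.039 y -0.092 0.092
-0.11 341 x -0.032 0.039 y -0.085 0.087
-0.1 121 x -0.037 0.038 y -0.086 0.086
-0.09 13 x -0.01 0.011 y 0.033 0.038
-0.08 30 x -0.01 0.011 y -0.043 0.044
-0.07 53 x -0.006 0.012 y -0.043 0.041
-0.06 42 x -0.006 0.012 y -0.041 0.041
-0.05 52 x -0.009 0.011 y -0.039 0.037
-0.04 52 x -0.01 0.012 y -0.038 0.038
-0.03 40 x -0.01 0.012 y -0.038 0.037
top 180 [-0.092  -0.0427 -0.0269]
-0.12 122 x -0.04 -0.002 y -0.009 0.084
-0.11 45 x -0.04 -0.025 y -0.017 0.083
-0.1 4 x -0.039 -0.038 y 0.036 0.082
-0.07 1 x -0.014 -0.014 y 0.038 0.038
-0.06 2 x -0.013 -0.011 y 0.035 0.036
-0.05 4 x -0.013 -0.011 y 0.03 0.039
-0.04 1 x -0.01 -0.01 y 0.03 0.03
-0.03 1 x -0.007 -0.007 y 0.03 0.03
0.6455786592565624
```

```bash
sed -i 's/\.008\*z/.040*z/' ik.py; python3 to.py tall lie 30 .455 .183 .03 .08
```

```text
target [0.4507 0.2025 0.0646]
t 8.5 q [ 0.16  0.09 -0.89  1.64  0.07  1.44 -0.52] p [0.4277 0.3113 0.2581] F [-0.7  0.7 -0.2] w 0.739 g 0.0
zdir [ 0.004  0.002 -1.   ] xdir [-0.213  0.977  0.002]
slide [-0.446 -0.006  0.773] angular [ 0.007 -1.003 -0.003]
```

```bash
python3 -m inch '[{"slide":[-0.44,0,0.3],"angular":[0,-1,0],"claw":1},{"slide":[-0.44,0,0.3],"angular":[0,-1,0],"claw":1},{"slide":[-0.44,0,0.3],"angular":[0,-1,0],"claw":1},{"slide":[-0.44,0,0.5],"angular":[0,-1,0],"claw":1},{"slide":[-0.44,0,0.77],"angular":[0,-1,0],"claw":1},{"slide":[-0.44,0,0.77],"angular":[0,-1,0],"claw":1},{"slide":[-0.44,0,0.77],"angular":[0,-1,0],"claw":1}]' >/dev/null
python3 to.py tall lie 30 .455 .183 .03 0
cat > tip.py <<'E'
from h import *
s=ctrl.get_state(); T=R.from_rotvec(s['tool_rot']).as_matrix()
for n in('side','top'):
    A=cloud(grab(n)).reshape(-1,3);A=A[~np.isnan(A[:,0])]; A=A[A[:,2]>.072]
    L=(A-s['position'])@T
    m=(abs(L[:,0])<.045)&(abs(L[:,1])<.1)&(L[:,2]>-.13)&(L[:,2]<.06); L=L[m]
    for a in np.arange(-.13,.05,.01):
        q=L[(L[:,2]>=a)&(L[:,2]<a+.01)]
        if len(q): print(n,round(a,3),len(q),'x',q[:,0].min().round(3),q[:,0].max().round(3),'y',q[:,1].min().round(3),q[:,1].max().round(3))
E
python3 tip.py
```

```text
target [ 0.4593  0.1635 -0.0046]
t 9.2 q [-0.12  0.44 -0.82  1.83  0.7   1.45 -0.99] p [0.4514 0.2027 0.0639] F [0.8 0.  0.6] w 1.001 g 0.0
zdir [ 0.106 -0.488 -0.866] xdir [-0.184  0.847 -0.5  ]
slide [-0.002 -0.003  0.318] angular [-0.001 -0.001 -0.003]
side -0.13 31 x -0.029 0.036 y -0.094 0.094
side -0.12 142 x -0.037 0.037 y -0.091 0.09
side -0.11 108 x -0.036 0.036 y -0.08 0.085
side -0.1 9 x 0.021 0.036 y -0.085 0.077
top -0.13 93 x -0.043 0.019 y -0.072 0.093
top -0.12 182 x -0.044 0.021 y -0.076 0.091
top -0.11 85 x -0.044 0.023 y -0.075 0.087
top -0.1 12 x -0.041 -0.006 y -0.071 0.085
top -0.09 2 x -0.007 -0.004 y 0.049 0.05
top -0.08 10 x -0.016 0.007 y 0.045 0.054
top -0.07 12 x -0.016 -0.007 y -0.052 0.055
top -0.06 15 x -0.015 0.003 y -0.052 0.053
top -0.05 16 x -0.016 0.002 y -0.051 0.051
top -0.04 17 x -0.016 0.004 y -0.051 0.053
top -0.03 9 x -0.015 0.008 y -0.051 0.05
```

```bash
python3 -m inch '[{"slide":[0,0,0.15],"angular":[0,0,0],"claw":1},{"slide":[0,0,0.25],"angular":[0,0,0],"claw":1},{"slide":[0,0,0.31],"angular":[0,0,0],"claw":1},{"slide":[0,0,0.315],"angular":[0,0,0],"claw":1},{"slide":[0,0,0.315],"angular":[0,0,0],"claw":0}]' 50
python3 -m inch '[{"slide":[0,0,0],"angular":[0,0,0],"claw":-1},{"slide":[0,0,0],"angular":[0,0,0],"claw":-1},{"slide":[0,0,0],"angular":[0,0,0],"claw":-1},{"slide":[0,0,0],"angular":[0,0,0],"claw":-1},{"slide":[0,0,0],"angular":[0,0,0],"claw":-1},{"slide":[0,0,0],"angular":[0,0,0],"claw":-1},{"slide":[0,0,0],"angular":[0,0,0],"claw":-1},{"slide":[0,0,0],"angular":[0,0,0],"claw":-1}]' 50
python3 to.py tall lie 30 .455 .183 .03 0
```

```text
time: 9.8
position: [0.4628, 0.1657, -0.0005]
tool_rot: [1.698, 2.096, -0.443]
ft_force: [-0.3, -0.2, 0.7]
grip_width: 0.96
grip_force: 0.0
time: 10.6
position: [0.4615, 0.1648, -0.0022]
tool_rot: [1.697, 2.097, -0.447]
ft_force: [0.1, -0.5, -0.1]
grip_width: 0.338
grip_force: 50.0
target [ 0.4593  0.1635 -0.0046]
t 10.6 q [-0.1   0.5  -0.77  1.92  0.78  1.33 -1.03] p [ 0.4615  0.1648 -0.0022] F [ 0.1 -0.5 -0.1] w 0.338 g 50.0
zdir [ 0.109 -0.486 -0.867] xdir [-0.179  0.848 -0.498]
slide [ 0.002 -0.01   0.01 ] angular [ 0.005 -0.003 -0.012]
```

```bash
python3 -m inch '[{"slide":[-0.04,0,-0.07],"angular":[0,0,0],"claw":-1},{"slide":[-0.1,0,-0.17],"angular":[0,0,0],"claw":-1},{"slide":[-0.18,0,-0.31],"angular":[0,0,0],"claw":-1},{"slide":[-0.27,0,-0.47],"angular":[0,0.1,0],"claw":-1},{"slide":[-0.36,0,-0.62],"angular":[0,0.3,0],"claw":-1},{"slide":[-0.36,0,-0.62],"angular":[0,0.5,0],"claw":-1},{"slide":[-0.36,0,-0.62],"angular":[0,0.7,0],"claw":-1},{"slide":[-0.36,0,-0.62],"angular":[0,0.9,0],"claw":-1},{"slide":[-0.36,0,-0.62],"angular":[0,1,0],"claw":-1}]'
python3 to.py tall 100 30 .5 .0 .26 0
python3 - <<'E'
from h import *
im=grab('side')['color'][100:350,130:390]; cv2.imwrite('pics/s4.png',cv2.cvtColor(cv2.resize(im,None,fx=2.3,fy=2.3),cv2.COLOR_RGB2BGR))
E
```

```text
time: 11.5
position: [0.4614, 0.1613, 0.1774]
tool_rot: [1.978, 2.438, 0.012]
ft_force: [-0.3, -1.1, -2.0]
grip_width: 0.343
grip_force: 50.0
target [0.494  0.0341 0.24  ]
t 11.5 q [ 0.4   0.02 -0.79  1.85  0.01  1.27 -0.18] p [0.4614 0.1613 0.1774] F [-0.3 -1.1 -2. ] w 0.343 g 50.0
zdir [ 0.006  0.004 -1.   ] xdir [-0.206  0.979  0.003]
slide [-0.524  0.024 -0.252] angular [-0.021  1.994  0.064]
```

View pics/s4.png

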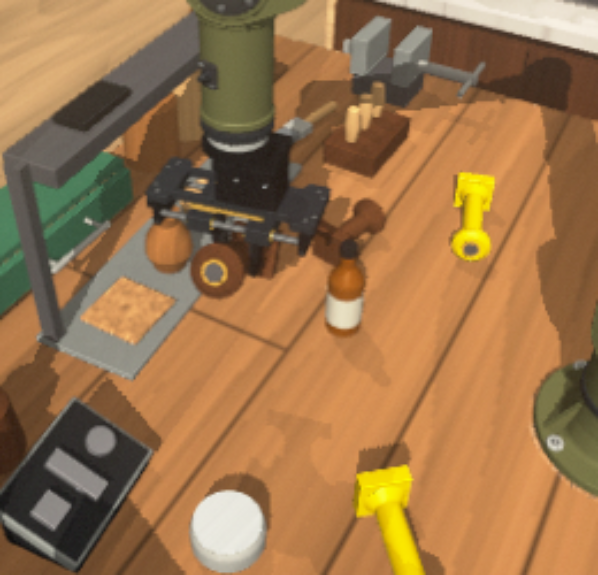

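```bash
python3 -m inch '[{"slide":[-0.52,0,-0.25],"angular":[0,1,0],"claw":-1},{"slide":[-0.52,0,-0.25],"angular":[0,1,0],"claw":-1},{"slide":[-0.52,0,-0.25],"angular":[0,1,0],"claw":-1},{"slide":[-0.52,0,-0.25],"angular":[0,1,0],"claw":-1},{"slide":[-0.52,0,-0.25],"angular":[0,1,0],"claw":-1}]' >/dev/null
python3 to.py tall 80 30 .5 -.05 .26 0
```

```text
target [ 0.506  -0.0159  0.24  ]
t 12.05 q [ 0.72  0.15 -0.51  1.71 -0.41  1.53  0.47] p [0.4882 0.0299 0.2367] F [ 0.1  0.1 -3.4] w 0.342 g 50.0
zdir [-0.1    0.493 -0.864] xdir [-0.173  0.847  0.503]
slide [-0.161  0.034 -0.109] angular [-0.512  0.981  0.512]
```

```bash
python3 -m inch '[{"slide":[-0.16,0.03,-0.11],"angular":[-0.51,0.98,0.51],"claw":-1},{"slide":[-0.16,0.03,-0.11],"angular":[-0.51,0.98,0.51],"claw":-1},{"slide":[-0.16,0.03,-0.11],"angular":[-0.51,0.98,0.51],"claw":-1},{"slide":[-0.16,0.03,-0.11],"angular":[-0.51,0.98,0.51],"claw":-1},{"slide":[-0.16,0.03,-0.11],"angular":[-0.51,0.98,0.51],"claw":-1},{"slide":[-0.16,0.03,-0.11],"angular":[-0.51,0.98,0.51],"claw":-1}]' >/dev/null
python3 to.py tall 55 30 .52 -.15 .22 0
```

```text
target [ 0.5399 -0.1216  0.2   ]
t 12.65 q [ 0.95  0.3  -0.4   1.83 -0.82  1.57  0.62] p [ 0.5043 -0.0081  0.242 ] F [ 0.2  0.5 -2.2] w 0.34 g 50.0
zdir [ 0.139  0.854 -0.501] xdir [0.077 0.495 0.865]
slide [-0.359  0.212 -0.284] angular [-0.744  0.001  0.436]
```

```bash
python3 -m inch '[{"slide":[-0.36,0.21,-0.28],"angular":[-0.74,0,0.43],"claw":-1},{"slide":[-0.36,0.21,-0.28],"angular":[-0.74,0,0.43],"claw":-1},{"slide":[-0.36,0.21,-0.28],"angular":[-0.74,0,0.43],"claw":-1},{"slide":[-0.36,0.21,-0.28],"angular":[-0.74,0,0.43],"claw":-1},{"slide":[-0.36,0.21,-0.28],"angular":[-0.74,0,0.43],"claw":-1}]' >/dev/null
python3 to.py tall 40 30 .62 -.203 .20 0
```

```text
target [ 0.6465 -0.1807  0.18  ]
t 13.15 q [ 1.07  0.27 -0.3   1.95 -0.98  1.36  0.62] p [ 0.5411 -0.1194  0.2023] F [ 0.6  1.1 -1.6] w 0.338 g 50.0
zdir [ 0.494  0.712 -0.499] xdir [0.278 0.414 0.867]
slide [-0.062  0.486  0.078] angular [-0.44  -0.004  0.269]
```

```bash
python3 -m inch '[{"slide":[-0.2,0.48,0.16],"angular":[-0.44,0,0.27],"claw":-1},{"slide":[-0.2,0.48,0.16],"angular":[-0.44,0,0.27],"claw":-1},{"slide":[-0.2,0.48,0.16],"angular":[-0.44,0,0.27],"claw":-1},{"slide":[-0.2,0.48,0.16],"angular":[-0.44,0,0.27],"claw":-1},{"slide":[-0.2,0.48,0.16],"angular":[-0.44,0,0.27],"claw":-1}]' >/dev/null
python3 to.py tall 40 30 .684 -.203 .115 0
cat > up.py <<'E'
# stick pose check: up.py x y h0 h1 : points of a standing stick, per height slice
from h import *
import sys
x,y,h0,h1=map(float,sys.argv[1:5])
for n in('side','top'):
    im=grab(n);A=cloud(im);hsv=cv2.cvtColor(im['color'],cv2.COLOR_RGB2HSV)
    cv2.imwrite(f'pics/last_{n}.png',cv2.cvtColor(im['color'],cv2.COLOR_RGB2BGR))
    m=(np.hypot(A[...,0]-x,A[...,1]-y)<.06)&(hsv[...,1]>100)&(hsv[...,2]<175)
    p=A[m]
    for a in np.arange(h0,h1,.02):
        q=p[(p[:,2]>=a)&(p[:,2]<a+.02)]
        if len(q)>4:
            lo,hi=q.min(0),q.max(0); print(n,round(a,3),len(q),'x',lo[0].round(3),hi[0].round(3),'y',lo[1].round(3),hi[1].round(3))
E
python3 up.py .63 -.203 .04 .28
python3 - <<'E'
import cv2
i=cv2.imread('pics/last_side.png')[60:310,130:390]; cv2.imwrite('pics/s5.png',cv2.resize(i,None,fx=2.3,fy=2.3,interpolation=cv2.INTER_CUBIC))
E
```

```text
target [ 0.7105 -0.1807  0.095 ]
t 13.65 q [ 1.02  0.41 -0.31  1.92 -1.14  1.06  0.59] p [ 0.6462 -0.1794  0.1391] F [ 0.3 -0.2 -1.9] w 0.343 g 50.0
zdir [ 0.664  0.559 -0.496] xdir [0.382 0.317 0.868]
slide [-0.056  0.17   0.255] angular [-0.003 -0.008 -0.005]
side 0.08 46 x 0.581 0.657 y -0.198 -0.157
side 0.1 143 x 0.582 0.661 y -0.239 -0.16
side 0.12 32 x 0.608 0.634 y -0.201 -0.183
side 0.14 16 x 0.602 0.651 y -0.21 -0.173
side 0.16 46 x 0.591 0.646 y -0.229 -0.169
side 0.18 59 x 0.575 0.634 y -0.257 -0.182
side 0.2 50 x 0.597 0.636 y -0.246 -0.181
side 0.22 46 x 0.594 0.654 y -0.252 -0.169
side 0.24 105 x 0.594 0.653 y -0.227 -0.169
top 0.1 128 x 0.582 0.65 y -0.239 -0.162
top 0.14 7 x 0.591 0.617 y -0.209 -0.175
top 0.16 20 x 0.585 0.622 y -0.228 -0.174
top 0.18 13 x 0.603 0.616 y -0.236 -0.187
top 0.22 25 x 0.582 0.623 y -0.258 -0.172
top 0.24 210 x 0.591 0.645 y -0.228 -0.173
```

View pics/s5.png

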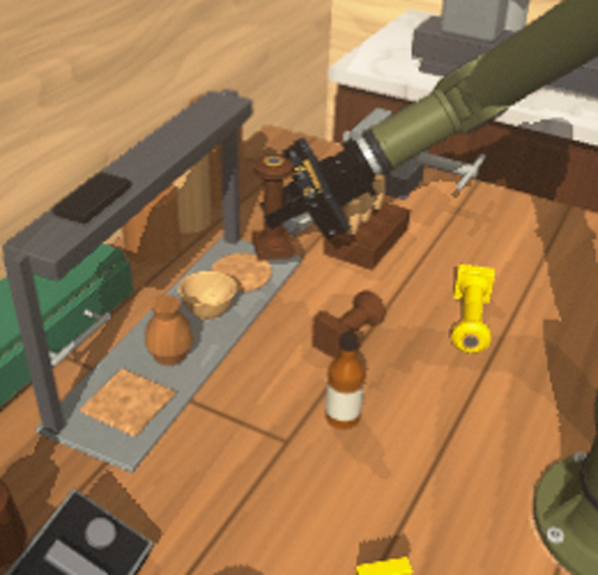

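```bash
python3 -m inch '[{"slide":[-0.03,0.06,0.09],"angular":[0,0,0],"claw":-1},{"slide":[-0.06,0.12,0.18],"angular":[0,0,0],"claw":-1},{"slide":[-0.084,0.175,0.264],"angular":[0,0,0],"claw":-1},{"slide":[-0.084,0.175,0.264],"angular":[0,0,0],"claw":-1},{"slide":[-0.084,0.175,0.264],"angular":[0,0,0],"claw":-1}]' >/dev/null
python3 to.py tall 40 30 .684 -.203 .098 0
python3 up.py .684 -.203 .02 .24
```

```text
target [ 0.7105 -0.1807  0.078 ]
t 14.25 q [ 0.95  0.57 -0.32  1.81 -1.16  0.96  0.62] p [ 0.7083 -0.1856  0.0875] F [ 0.4 -0.5 -2. ] w 0.339 g 50.0
zdir [ 0.666  0.555 -0.498] xdir [0.385 0.316 0.867]
slide [-0.023 -0.009  0.036] angular [ 0.006 -0.005 -0.01 ]
side 0.02 23 x 0.645 0.686 y -0.239 -0.156
side 0.04 129 x 0.643 0.72 y -0.245 -0.161
side 0.06 49 x 0.66 0.703 y -0.216 -0.179
side 0.08 16 x 0.67 0.689 y -0.208 -0.184
side 0.1 24 x 0.648 0.692 y -0.249 -0.179
side 0.12 47 x 0.645 0.692 y -0.246 -0.188
side 0.14 44 x 0.642 0.694 y -0.261 -0.188
side 0.16 37 x 0.625 0.692 y -0.256 -0.18
side 0.18 119 x 0.655 0.712 y -0.23 -0.175
top 0.02 64 x 0.636 0.716 y -0.251 -0.155
top 0.04 87 x 0.646 0.707 y -0.241 -0.169
top 0.06 35 x 0.65 0.707 y -0.23 -0.185
top 0.1 19 x 0.648 0.684 y -0.235 -0.181
top 0.12 27 x 0.665 0.685 y -0.24 -0.192
top 0.18 220 x 0.652 0.712 y -0.235 -0.18
top 0.2 14 x 0.659 0.702 y -0.221 -0.19
```

```bash
python3 -m inch '[{"slide":[-0.014,0,0.008],"angular":[0,0,0],"claw":-1},{"slide":[-0.021,0,0.012],"angular":[0,0,0],"claw":-1},{"slide":[-0.024,0,0.014],"angular":[0,0,0],"claw":-1},{"slide":[-0.024,0,0.014],"angular":[0,0,0],"claw":-1}]'
```

```text
time: 14.75
position: [0.7081, -0.1866, 0.0794]
tool_rot: [-2.314, -0.829, -1.336]
ft_force: [-0.0, 0.8, -1.9]
grip_width: 0.337
grip_force: 50.0
```

```bash
python3 -m inch '[{"slide":[-0.007,0,0.004],"angular":[0,0,0],"claw":-1},{"slide":[-0.007,0,0.004],"angular":[0,0,0],"claw":-1}]' | grep -E 'pos|ft'; python3 -m inch '[{"slide":[-0.007,0,0.004],"angular":[0,0,0],"claw":-1},{"slide":[-0.007,0,0.004],"angular":[0,0,0],"claw":-1}]' | grep -E 'pos|ft'; python3 up.py .684 -.203 .015 .09 | grep 0.01
python3 - <<'E'
from h import *
A=cloud(grab('side'));z=A[(np.hypot(A[...,0]-.683,A[...,1]+.204)<.03)&(A[...,2]>.12)&(A[...,2]<.25)][:,2]; print(np.percentile(z,[50,90,97,100]))
E
```

```text
position: [0.7082, -0.1865, 0.0772]
ft_force: [-0.1, 0.4, -1.7]
position: [0.7082, -0.1864, 0.0751]
ft_force: [0.3, -0.4, -2.7]
side 0.015 62 x 0.64 0.712 y -0.252 -0.156
top 0.015 95 x 0.633 0.716 y -0.251 -0.155
[0.17536307 0.18433871 0.18557356 0.18868167]
```

```bash
python3 -m inch '[{"slide":[-0.007,0,0.004],"angular":[0,0,0],"claw":-1},{"slide":[-0.007,0,0.004],"angular":[0,0,0],"claw":-1}]' | grep -E 'pos|ft'; python3 -m inch '[{"slide":[-0.005,0,0.003],"angular":[0,0,0],"claw":-1},{"slide":[-0.005,0,0.003],"angular":[0,0,0],"claw":-1}]' | grep -E 'pos|ft';python3 -m inch '[{"slide":[-0.004,0,0.002],"angular":[0,0,0],"claw":-1},{"slide":[-0.004,0,0.002],"angular":[0,0,0],"claw":-1}]' | grep -E 'pos|ft'
```

```text
position: [0.7081, -0.1865, 0.0731]
ft_force: [-0.4, 0.3, -1.3]
position: [0.7086, -0.1863, 0.0727]
ft_force: [-0.9, 0.6, 0.7]
position: [0.7087, -0.1863, 0.0727]
ft_force: [-3.8, 0.4, 5.2]
```

```bash
python3 -m inch '[{"slide":[0.003,0,-0.0015],"angular":[0,0,0],"claw":-1},{"slide":[0.003,0,-0.0015],"angular":[0,0,0],"claw":-0.25},{"slide":[0.003,0,-0.0015],"angular":[0,0,0],"claw":-0.1},{"slide":[0.003,0,-0.0015],"angular":[0,0,0],"claw":0.1},{"slide":[0.003,0,-0.0015],"angular":[0,0,0],"claw":0.5},{"slide":[0.003,0,-0.0015],"angular":[0,0,0],"claw":0.6},{"slide":[0.003,0,-0.0015],"angular":[0,0,0],"claw":0.6},{"slide":[0.003,0,-0.0015],"angular":[0,0,0],"claw":0.6}]'; python3 up.py .684 -.203 .015 .22
```

```text
time: 16.7
position: [0.7083, -0.1865, 0.0717]
tool_rot: [-2.314, -0.83, -1.337]
ft_force: [-0.4, -0.2, -0.3]
grip_width: 0.774
grip_force: 0.0
side 0.015 67 x 0.633 0.714 y -0.249 -0.157
side 0.035 123 x 0.645 0.723 y -0.238 -0.164
side 0.055 8 x 0.665 0.696 y -0.207 -0.175
side 0.075 21 x 0.648 0.69 y -0.206 -0.166
side 0.095 47 x 0.649 0.693 y -0.263 -0.177
side 0.115 50 x 0.632 0.695 y -0.262 -0.185
side 0.135 36 x 0.633 0.688 y -0.263 -0.187
side 0.155 43 x 0.655 0.707 y -0.26 -0.177
side 0.175 81 x 0.657 0.709 y -0.228 -0.178
top 0.015 100 x 0.649 0.717 y -0.251 -0.155
top 0.035 77 x 0.654 0.712 y -0.244 -0.171
top 0.055 19 x 0.668 0.682 y -0.22 -0.192
top 0.075 24 x 0.638 0.684 y -0.219 -0.167
top 0.095 28 x 0.643 0.691 y -0.247 -0.166
top 0.115 10 x 0.643 0.677 y -0.21 -0.193
top 0.155 24 x 0.653 0.712 y -0.236 -0.18
top 0.175 195 x 0.653 0.711 y -0.235 -0.181
```

```bash
python3 -m inch '[{"slide":[0,0,-0.05],"angular":[0,0,0],"claw":0.6},{"slide":[0,0,-0.15],"angular":[0,0,0],"claw":0.6},{"slide":[0,0,-0.35],"angular":[0,0,0],"claw":0.6},{"slide":[0,0,-0.6],"angular":[0,0,0],"claw":1},{"slide":[0,0,-0.9],"angular":[0,0,0],"claw":1},{"slide":[0,0,-0.9],"angular":[0,0,0],"claw":1},{"slide":[0,0,-0.9],"angular":[0,0,0],"claw":1}]' | head -2; python3 up.py .684 -.203 .015 .22 | grep -E '0.17|0.03|0.09'; python3 see.py .36 .56 -.24 -.07; python3 to.py short lie 20 .457 -.16 .03 .12
```

```text
time: 17.5
position: [0.5549, -0.3194, 0.1864]
side 0.035 130 x 0.646 0.721 y -0.249 -0.168
side 0.095 30 x 0.668 0.695 y -0.211 -0.189
side 0.155 42 x 0.656 0.707 y -0.225 -0.175
side 0.175 82 x 0.657 0.71 y -0.226 -0.179
top 0.035 186 x 0.642 0.712 y -0.246 -0.168
top 0.095 18 x 0.667 0.684 y -0.218 -0.193
top 0.155 21 x 0.653 0.713 y -0.223 -0.179
top 0.175 202 x 0.654 0.711 y -0.232 -0.181
top 433 axis [0.223 0.975] t [-0.113 -0.11   0.004  0.004]
   -0.105 61 lat -0.51 -0.453 mid [ 0.443 -0.208  0.053] zmax 0.065
   -0.09 67 lat -0.507 -0.453 mid [ 0.446 -0.196  0.048] zmax 0.064
   -0.075 39 lat -0.495 -0.467 mid [ 0.451 -0.18   0.044] zmax 0.051
   -0.06 42 lat -0.496 -0.465 mid [ 0.454 -0.166  0.044] zmax 0.052
   -0.045 40 lat -0.495 -0.466 mid [ 0.457 -0.151  0.043] zmax 0.05
   -0.03 40 lat -0.496 -0.465 mid [ 0.46  -0.137  0.043] zmax 0.05
   -0.015 70 lat -0.51 -0.451 mid [ 0.463 -0.121  0.055] zmax 0.067
   -0.0 74 lat -0.511 -0.451 mid [ 0.466 -0.108  0.059] zmax 0.068
side 353 axis [0.399 0.917] t [-0.016 -0.013  0.101  0.102]
   -0.009 57 lat -0.518 -0.463 mid [ 0.436 -0.198  0.048] zmax 0.061
   0.006 64 lat -0.52 -0.467 mid [ 0.453 -0.192  0.042] zmax 0.059
   0.021 26 lat -0.498 -0.472 mid [ 0.45  -0.173  0.04 ] zmax 0.046
   0.036 27 lat -0.495 -0.468 mid [ 0.453 -0.157  0.041] zmax 0.048
   0.051 27 lat -0.495 -0.466 mid [ 0.459 -0.144  0.041] zmax 0.046
   0.066 3 lat -0.485 -0.451 mid [ 0.456 -0.123  0.054] zmax 0.059
   0.081 38 lat -0.504 -0.447 mid [ 0.467 -0.113  0.059] zmax 0.062
   0.096 111 lat -0.507 -0.446 mid [ 0.476 -0.103  0.045] zmax 0.063
target [ 0.4509 -0.1867  0.1052]
t 17.7 q [ 1.18  0.42 -0.2   1.77 -1.    1.32  0.57] p [ 0.5585 -0.3096  0.1837] F [-0.6  0.4 -0.1] w 0.997 g 0.0
zdir [ 0.666  0.556 -0.498] xdir [0.386 0.315 0.867]
slide [-0.284 -0.652  0.143] angular [ 0.813 -1.292 -0.98 ]
```

```bash
python3 to.py short lie 20 .457 -.16 .03 .24 | tail -1; python3 -m inch '[{"slide":[0.1,-0.3,-0.25],"angular":[0.3,-0.5,-0.4],"claw":1},{"slide":[0.1,-0.5,-0.25],"angular":[0.55,-0.9,-0.68],"claw":1},{"slide":[0.1,-0.5,-0.25],"angular":[0.55,-0.9,-0.68],"claw":1},{"slide":[0.1,-0.5,-0.25],"angular":[0.55,-0.9,-0.68],"claw":1},{"slide":[0.1,-0.5,-0.25],"angular":[0.55,-0.9,-0.68],"claw":1}]' >/dev/null;  python3 to.py short lie 20 .457 -.16 .03 .12
```

```text
slide [ 0.043 -0.554 -0.195] angular [ 0.813 -1.292 -0.98 ]
target [ 0.4509 -0.1867  0.1052]
t 18.2 q [ 1.05  0.12 -0.24  1.74 -0.5   1.48  0.5 ] p [ 0.4488 -0.2383  0.2394] F [-0.3  0.5 -0.3] w 1.001 g 0.0
zdir [ 0.259  0.461 -0.849] xdir [0.319 0.789 0.525]
slide [-0.116 -0.107  0.553] angular [ 0.261 -0.379 -0.289]
```

```bash
python3 -m inch '[{"slide":[-0.12,-0.1,0.15],"angular":[0.26,-0.38,-0.29],"claw":1},{"slide":[-0.12,-0.1,0.35],"angular":[0.26,-0.38,-0.29],"claw":1},{"slide":[-0.12,-0.11,0.55],"angular":[0.26,-0.38,-0.29],"claw":1},{"slide":[-0.12,-0.11,0.55],"angular":[0.26,-0.38,-0.29],"claw":1},{"slide":[-0.12,-0.11,0.55],"angular":[0.26,-0.38,-0.29],"claw":1}]' >/dev/null;  python3 to.py short lie 20 .457 -.16 .03 0
```

```text
target [ 0.4601 -0.1467 -0.0076]
t 18.7 q [ 0.91  0.18 -0.33  1.89 -0.29  1.23  0.47] p [ 0.4472 -0.1869  0.1019] F [-0.9 -1.2  0.5] w 1.004 g 0.0
zdir [ 0.074  0.341 -0.937] xdir [0.215 0.912 0.348]
slide [0.005 0.016 0.469] angular [-0.008 -0.013 -0.011]
```

```bash
python3 -m inch '[{"slide":[0.005,0.015,0.2],"angular":[0,0,-0.01],"claw":1},{"slide":[0.005,0.015,0.35],"angular":[0,0,-0.01],"claw":1},{"slide":[0.005,0.015,0.43],"angular":[0,0,-0.01],"claw":1},{"slide":[0.005,0.015,0.465],"angular":[0,0,-0.01],"claw":1},{"slide":[0.005,0.015,0.465],"angular":[0,0,-0.01],"claw":1},{"slide":[0.005,0.015,0.465],"angular":[0,0,-0.01],"claw":0}]' 50 | grep -E 'pos|ft'
python3 -m inch '[{"slide":[0,0,0],"angular":[0,0,0],"claw":-1},{"slide":[0,0,0],"angular":[0,0,0],"claw":-1},{"slide":[0,0,0],"angular":[0,0,0],"claw":-1},{"slide":[0,0,0],"angular":[0,0,0],"claw":-1},{"slide":[0,0,0],"angular":[0,0,0],"claw":-1},{"slide":[0,0,0],"angular":[0,0,0],"claw":-1},{"slide":[0,0,0],"angular":[0,0,0],"claw":-1},{"slide":[0,0,0],"angular":[0,0,0],"claw":-1},{"slide":[0,0,0],"angular":[0,0,0],"claw":-1}]' 50
python3 to.py short lie 20 .457 -.16 .18 0
```

```text
position: [0.4618, -0.1521, -0.0039]
ft_force: [0.1, -0.7, 1.2]
time: 20.2
position: [0.4605, -0.1503, -0.0053]
tool_rot: [-2.266, -1.799, -0.404]
ft_force: [-1.7, -0.5, 1.1]
grip_width: 0.343
grip_force: 50.0
target [ 0.4601 -0.1467  0.1424]
t 20.2 q [ 0.85  0.3  -0.36  2.   -0.28  0.98  0.45] p [ 0.4605 -0.1503 -0.0053] F [-1.7 -0.5  1.1] w 0.343 g 50.0
zdir [ 0.077  0.338 -0.938] xdir [0.213 0.914 0.346]
slide [ 0.218 -0.006 -0.549] angular [ 0.    -0.009 -0.007]
```

```bash
python3 -m inch '[{"slide":[0.03,0,-0.07],"angular":[0,0,0],"claw":-1},{"slide":[0.07,0,-0.18],"angular":[0,0,0],"claw":-1},{"slide":[0.14,0,-0.36],"angular":[0,0,0],"claw":-1},{"slide":[0.2,0,-0.52],"angular":[0,-0.2,0],"claw":-1},{"slide":[0.29,0,-0.73],"angular":[0,-0.4,0],"claw":-1},{"slide":[0.29,0,-0.73],"angular":[0,-0.7,0],"claw":-1},{"slide":[0.29,0,-0.73],"angular":[0,-1,0],"claw":-1},{"slide":[0.29,0,-0.73],"angular":[0,-1,0],"claw":-1}]' | grep -E 'pos|ft|grip'
python3 to.py short -90 20 .48 -.04 .25 0
```

```text
position: [0.4637, -0.1397, 0.1917]
ft_force: [-0.7, 1.6, -2.5]
grip_width: 0.341
grip_force: 50.0
target [ 0.48   -0.0776  0.2363]
t 21.0 q [ 0.65 -0.01 -0.54  1.85  0.17  1.32 -0.16] p [ 0.4637 -0.1397  0.1917] F [-0.7  1.6 -2.5] w 0.341 g 50.0
zdir [-0.035 -0.167 -0.985] xdir [ 0.213  0.962 -0.17 ]
slide [ 0.223  0.01  -0.22 ] angular [-0.278 -1.998 -0.336]
```

```bash
python3 -m inch '[{"slide":[0.2,0,-0.2],"angular":[-0.14,-1,-0.17],"claw":-1},{"slide":[0.2,0,-0.2],"angular":[-0.14,-1,-0.17],"claw":-1},{"slide":[0.2,0,-0.2],"angular":[-0.14,-1,-0.17],"claw":-1},{"slide":[0.2,0,-0.2],"angular":[-0.14,-1,-0.17],"claw":-1},{"slide":[0.2,0,-0.2],"angular":[-0.14,-1,-0.17],"claw":-1}]' | grep -E 'grip'
python3 to.py short -70 20 .49 .04 .25 0
```

```text
grip_width: 0.343
grip_force: 50.0
target [0.5029 0.0047 0.2363]
t 21.5 q [ 0.35  0.15 -0.77  1.83  0.69  1.61 -0.67] p [ 0.4739 -0.0866  0.2285] F [-0.9  0.  -2.4] w 0.343 g 50.0
zdir [-0.056 -0.637 -0.769] xdir [ 0.099  0.763 -0.639]
slide [ 0.27   0.075 -0.263] angular [-0.706 -0.981 -0.545]
```

```bash
python3 -m inch '[{"slide":[0.27,0.07,-0.26],"angular":[-0.7,-0.98,-0.54],"claw":-1},{"slide":[0.27,0.07,-0.26],"angular":[-0.7,-0.98,-0.54],"claw":-1},{"slide":[0.27,0.07,-0.26],"angular":[-0.7,-0.98,-0.54],"claw":-1},{"slide":[0.27,0.07,-0.26],"angular":[-0.7,-0.98,-0.54],"claw":-1},{"slide":[0.27,0.07,-0.26],"angular":[-0.7,-0.98,-0.54],"claw":-1},{"slide":[0.27,0.07,-0.26],"angular":[-0.7,-0.98,-0.54],"claw":-1}]' | grep -E 'grip'
python3 to.py short -45 20 .52 .13 .2 0
```

```text
grip_width: 0.347
grip_force: 50.0
target [0.5466 0.1034 0.1863]
t 22.1 q [-0.05  0.39 -0.85  1.99  1.18  1.88 -0.91] p [ 5.015e-01 -4.000e-04  2.362e-01] F [ 0.6 -0.2 -2.3] w 0.347 g 50.0
zdir [ 0.311 -0.888 -0.339] xdir [-0.114  0.319 -0.941]
slide [ 0.3    0.308 -0.245] angular [-0.805  0.006 -0.287]
```

```bash
python3 -m inch '[{"slide":[0.3,0.3,-0.24],"angular":[-0.8,0,-0.29],"claw":-1},{"slide":[0.3,0.3,-0.24],"angular":[-0.8,0,-0.29],"claw":-1},{"slide":[0.3,0.3,-0.24],"angular":[-0.8,0,-0.29],"claw":-1},{"slide":[0.3,0.3,-0.24],"angular":[-0.8,0,-0.29],"claw":-1},{"slide":[0.3,0.3,-0.24],"angular":[-0.8,0,-0.29],"claw":-1}]' | grep -E 'grip'
python3 to.py short -30 20 .58 .141 .14 0
```

```text
grip_width: 0.34
grip_force: 50.0
target [0.6126 0.1222 0.1263]
t 22.6 q [-0.12  0.41 -0.92  2.12  1.4   1.69 -0.9 ] p [0.5478 0.1008 0.1907] F [ 0.  -0.1 -1.8] w 0.34 g 50.0
zdir [ 0.661 -0.671 -0.335] xdir [-0.231  0.243 -0.942]
slide [0.204 0.244 0.2  ] angular [-0.484  0.016 -0.186]
```

```bash
python3 -m inch '[{"slide":[0.2,0.24,0.2],"angular":[-0.48,0.02,-0.18],"claw":-1},{"slide":[0.2,0.24,0.2],"angular":[-0.48,0.02,-0.18],"claw":-1},{"slide":[0.2,0.24,0.2],"angular":[-0.48,0.02,-0.18],"claw":-1},{"slide":[0.2,0.24,0.2],"angular":[-0.48,0.02,-0.18],"claw":-1},{"slide":[0.2,0.24,0.2],"angular":[-0.48,0.02,-0.18],"claw":-1}]' | grep -E 'grip'
python3 to.py short -30 20 .66 .142 .092 0; python3 up.py .58 .141 .04 .24
```

```text
grip_width: 0.34
grip_force: 50.0
target [0.6926 0.1232 0.0783]
t 23.1 q [-0.07  0.48 -0.86  2.23  1.71  1.48 -0.93] p [0.6123 0.1245 0.1276] F [-0.4 -0.3 -2.3] w 0.34 g 50.0
zdir [ 0.815 -0.467 -0.343] xdir [-0.295  0.175 -0.939]
slide [0.09  0.155 0.332] angular [ 0.006 -0.002 -0.007]
side 0.08 12 x 0.59 0.606 y 0.16 0.171
side 0.14 12 x 0.542 0.606 y 0.121 0.152
side 0.16 16 x 0.528 0.59 y 0.132 0.172
side 0.18 217 x 0.522 0.608 y 0.114 0.181
top 0.08 79 x 0.542 0.598 y 0.102 0.174
top 0.1 37 x 0.548 0.596 y 0.107 0.173
top 0.14 20 x 0.54 0.587 y 0.114 0.169
top 0.16 7 x 0.548 0.584 y 0.112 0.172
top 0.18 199 x 0.55 0.607 y 0.113 0.166
```

```bash
python3 -m inch '[{"slide":[0.03,0.05,0.11],"angular":[0,0,0],"claw":-1},{"slide":[0.06,0.1,0.22],"angular":[0,0,0],"claw":-1},{"slide":[0.09,0.155,0.33],"angular":[0,0,0],"claw":-1},{"slide":[0.09,0.155,0.33],"angular":[0,0,0],"claw":-1},{"slide":[0.09,0.155,0.33],"angular":[0,0,0],"claw":-1}]' | grep -E 'grip'
python3 to.py short -30 20 .66 .142 .092 0; python3 up.py .66 .142 .02 .2;  python3 - <<'E'
from h import *
A=cloud(grab('side'));z=A[(np.hypot(A[...,0]-.66,A[...,1]-.142)<.03)&(A[...,2]>.1)&(A[...,2]<.2)][:,2]; print(np.percentile(z,[50,90,97,100]))
E
```

```text
grip_width: 0.341
grip_force: 50.0
target [0.6926 0.1232 0.0783]
t 23.7 q [-0.08  0.66 -0.73  2.09  1.88  1.45 -0.93] p [0.6909 0.1241 0.0762] F [-0.2 -0.  -1.9] w 0.341 g 50.0
zdir [ 0.815 -0.465 -0.345] xdir [-0.299  0.173 -0.939]
slide [-0.01   0.     0.004] angular [ 0.009 -0.006 -0.   ]
side 0.02 21 x 0.634 0.694 y 0.157 0.19
side 0.08 10 x 0.638 0.649 y 0.132 0.149
side 0.1 5 x 0.622 0.649 y 0.131 0.145
side 0.12 127 x 0.606 0.689 y 0.112 0.181
side 0.14 88 x 0.602 0.683 y 0.121 0.181
top 0.02 93 x 0.615 0.704 y 0.094 0.184
top 0.04 96 x 0.621 0.678 y 0.101 0.176
top 0.06 5 x 0.644 0.657 y 0.116 0.154
top 0.08 9 x 0.638 0.666 y 0.112 0.171
top 0.1 7 x 0.634 0.653 y 0.12 0.173
top 0.12 69 x 0.629 0.684 y 0.111 0.167
top 0.14 125 x 0.613 0.682 y 0.111 0.164
[0.14020403 0.14375395 0.1447293  0.14650785]
```

```bash
python3 -m inch '[{"slide":[0.012,0,0.005],"angular":[0,0,0],"claw":-1},{"slide":[0.023,0,0.009],"angular":[0,0,0],"claw":-1},{"slide":[0.023,0,0.009],"angular":[0,0,0],"claw":-1}]' | grep -E 'pos|ft'
for i in 1; do :; done
python3 -m inch '[{"slide":[0.006,0,0.002],"angular":[0,0,0],"claw":-1},{"slide":[0.006,0,0.002],"angular":[0,0,0],"claw":-1}]' | grep -E 'pos|ft'
python3 -m inch '[{"slide":[0.005,0,0.002],"angular":[0,0,0],"claw":-1},{"slide":[0.005,0,0.002],"angular":[0,0,0],"claw":-1}]' | grep -E 'pos|ft'
```

```text
position: [0.691, 0.1239, 0.0701]
ft_force: [-0.7, -0.2, -0.3]
position: [0.6913, 0.1237, 0.0701]
ft_force: [-4.5, -1.4, 4.7]
position: [0.6916, 0.1235, 0.0701]
ft_force: [-6.3, -0.8, 8.6]
```

```bash
python3 -m inch '[{"slide":[-0.007,0,-0.0025],"angular":[0,0,0],"claw":-1},{"slide":[-0.007,0,-0.0025],"angular":[0,0,0],"claw":-0.25},{"slide":[-0.007,0,-0.0025],"angular":[0,0,0],"claw":-0.1},{"slide":[-0.007,0,-0.0025],"angular":[0,0,0],"claw":0.1},{"slide":[-0.007,0,-0.0025],"angular":[0,0,0],"claw":0.5},{"slide":[-0.007,0,-0.0025],"angular":[0,0,0],"claw":0.5},{"slide":[-0.007,0,-0.0025],"angular":[0,0,0],"claw":0.5},{"slide":[-0.007,0,-0.0025],"angular":[0,0,0],"claw":0.5}]'; python3 up.py .66 .142 .02 .2
python3 - <<'E'
import cv2
i=cv2.imread('pics/last_side.png')[60:310,130:390]; cv2.imwrite('pics/s6.png',cv2.resize(i,None,fx=2.3,fy=2.3,interpolation=cv2.INTER_CUBIC))
E
```

```text
time: 25.35
position: [0.6911, 0.1237, 0.0687]
tool_rot: [0.497, 1.873, -0.345]
ft_force: [0.4, 0.1, -0.8]
grip_width: 0.734
grip_force: 0.0
side 0.02 22 x 0.634 0.655 y 0.155 0.19
side 0.04 34 x 0.639 0.664 y 0.15 0.167
side 0.06 6 x 0.635 0.664 y 0.117 0.157
side 0.08 20 x 0.617 0.669 y 0.1 0.158
side 0.1 12 x 0.61 0.666 y 0.122 0.167
side 0.12 202 x 0.604 0.689 y 0.116 0.171
top 0.02 102 x 0.615 0.701 y 0.094 0.186
top 0.04 78 x 0.63 0.679 y 0.108 0.177
top 0.06 18 x 0.632 0.668 y 0.098 0.177
top 0.08 15 x 0.616 0.663 y 0.098 0.179
top 0.12 181 x 0.631 0.686 y 0.109 0.169
top 0.14 9 x 0.641 0.676 y 0.129 0.153
```

View pics/s6.png

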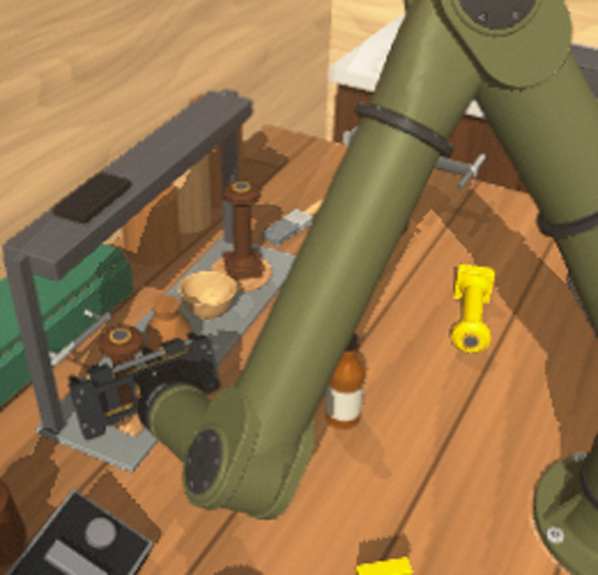

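```bash
python3 -m inch '[{"slide":[0,0,-0.05],"angular":[0,0,0],"claw":0.5},{"slide":[0,0,-0.15],"angular":[0,0,0],"claw":0.5},{"slide":[0,0,-0.3],"angular":[0,0,0],"claw":0.5},{"slide":[0,0,-0.45],"angular":[0,0,0],"claw":0.5},{"slide":[0,0,-0.5],"angular":[0,0,0],"claw":0.5},{"slide":[-0.2,0,-0.55],"angular":[0,0,0],"claw":0},{"slide":[-0.4,0,-0.6],"angular":[0,0.4,0],"claw":-1},{"slide":[-0.6,0,-0.6],"angular":[0,0.8,0],"claw":-1},{"slide":[-0.6,0,-0.6],"angular":[0,1,0],"claw":-1},{"slide":[-0.6,0,-0.6],"angular":[0,1,0],"claw":-1}]'
cat > keys.py <<'E'
from h import *
for n in('side','top'):
    im=grab(n);A=cloud(im);g=im['color'].astype(int); hsv=cv2.cvtColor(im['color'],cv2.COLOR_RGB2HSV)
    cv2.imwrite(f'pics/last_{n}.png',cv2.cvtColor(im['color'],cv2.COLOR_RGB2BGR))
    m=(A[...,0]>.46)&(A[...,0]<.6)&(A[...,1]>.31)&(A[...,1]<.5)&(A[...,2]>.02)&(A[...,2]<.1)&(hsv[...,2]>100)&(hsv[...,1]<60)
    k,l=cv2.connectedComponents(m.astype(np.uint8))
    for i in range(1,k):
        p=A[l==i]
        if len(p)>15:
            u,s,v=np.linalg.svd(p-p.mean(0)); nn=v[2]*np.sign(v[2][2]); print(n,len(p),'mean',p.mean(0).round(4),'lo',p.min(0).round(3),'hi',p.max(0).round(3),'n',nn.round(3))
    p=A[(A[...,0]>.46)&(A[...,0]<.6)&(A[...,1]>.31)&(A[...,1]<.5)&(A[...,2]>.005)&(A[...,2]<.1)&(hsv[...,2]<95)]
    (print(n,'panel',cv2.minAreaRect((p[:,:2]*1000).astype(np.float32))) if len(p)>10 else 0)
E
python3 keys.py; python3 up.py .66 .142 .02 .2|grep 0.12;python3 go.py
```

```text
time: 26.45
position: [0.6136, 0.1694, 0.265]
tool_rot: [0.624, 2.36, -0.23]
ft_force: [-0.2, -1.0, -0.8]
grip_width: 0.382
grip_force: 0.0
side 39 mean [0.5801 0.3831 0.075 ] lo [0.574 0.339 0.071] hi [0.587 0.427 0.079] n [0.753 0.083 0.653]
side 125 mean [0.5268 0.3633 0.0627] lo [0.512 0.347 0.053] hi [0.541 0.379 0.072] n [-0.416  0.043  0.908]
side 258 mean [0.5223 0.4118 0.0619] lo [0.491 0.391 0.038] hi [0.558 0.425 0.079] n [-0.416 -0.009  0.909]
side 41 mean [0.4815 0.3689 0.028 ] lo [0.475 0.326 0.024] hi [0.488 0.409 0.033] n [0.974 0.117 0.195]
side 168 mean [0.5166 0.4609 0.0623] lo [0.501 0.444 0.053] hi [0.531 0.476 0.07 ] n [-0.411 -0.009  0.912]
side 113 mean [0.5228 0.4911 0.0482] lo [0.494 0.486 0.023] hi [0.552 0.496 0.069] n [-0.148  0.986  0.082]
side panel ((529.1893310546875, 412.10296630859375), (111.2518081665039, 164.363525390625), 6.6615705490112305)
top 28 mean [0.4987 0.3294 0.0361] lo [0.483 0.321 0.024] hi [0.526 0.35  0.051] n [-0.481 -0.166  0.861]
top panel ((514.0697631835938, 339.73876953125), (27.51437759399414, 56.56983184814453), 80.72969055175781)
side 0.12 197 x 0.631 0.69 y 0.114 0.172
top 0.06 9 x 0.644 0.651 y 0.126 0.146
top 0.12 187 x 0.628 0.685 y 0.109 0.168
t 26.65 q [ 0.38  0.07 -1.09  1.86  0.82  1.13  0.02] p [0.6138 0.1657 0.2617] F [-0.8  0.1 -0.4] w 0.203 g 0.0
```

```bash
cat > kp.py <<'E'
# kp.py key height yaw : move to put the fingertips `height` above the key top along the panel normal
from ik import *; from go import delta
import sys
K=dict(round=[.527,.361,.063],bar=[.5225,.410,.063],square=[.517,.4585,.063])
key,h,yaw=sys.argv[1],float(sys.argv[2]),float(sys.argv[3])
n=np.array([-.42,-.044,.906]); n/=np.linalg.norm(n); y=np.radians(yaw)
M=frame(-n,[np.cos(y),np.sin(y),0]); p=np.array(K[key])+n*h-.021*n
if __name__=='__main__':
    import json
    s=json.loads(open('log.jsonl').read().strip().split('\n')[-1])
    q=np.array(s[0]);P0=np.array(s[1]);M0=R.from_rotvec(s[2]).as_matrix();E=0
    for pp,MM in interp(P0,M0,p,M,20): q,e=ik(q,pp,MM);E=max(E,e)
    print('ik err',round(E,4),q.round(2)); print('target',p.round(4)); delta(p,M)
E
python3 kp.py round .06 96; python3 kp.py round .06 186
```

```text
ik err 0.0 [ 0.15  0.23 -1.07  1.98  0.69  0.84 -1.19]
target [0.5106 0.3593 0.0983]
t 26.65 q [ 0.38  0.07 -1.09  1.86  0.82  1.13  0.02] p [0.6138 0.1657 0.2617] F [-0.8  0.1 -0.4] w 0.203 g 0.0
zdir [ 0.568 -0.328 -0.755] xdir [-0.654  0.377 -0.656]
slide [0.991 0.464 0.005] angular [-0.103  0.856  1.942]
ik err 0.0 [ 0.26  0.28 -1.2   1.98  0.77  0.88  0.34]
target [0.5106 0.3593 0.0983]
t 26.65 q [ 0.38  0.07 -1.09  1.86  0.82  1.13  0.02] p [0.6138 0.1657 0.2617] F [-0.8  0.1 -0.4] w 0.203 g 0.0
zdir [ 0.568 -0.328 -0.755] xdir [-0.654  0.377 -0.656]
slide [0.991 0.464 0.005] angular [-0.656  0.515 -1.01 ]
```

```bash
python3 -m inch '[{"slide":[0.5,0.3,-0.1],"angular":[-0.6,0.48,-0.95],"claw":-1},{"slide":[0.5,0.4,-0.1],"angular":[-0.6,0.48,-0.95],"claw":-1},{"slide":[0.5,0.4,-0.1],"angular":[-0.6,0.48,-0.95],"claw":-1},{"slide":[0.5,0.4,-0.1],"angular":[-0.6,0.48,-0.95],"claw":-1},{"slide":[0.5,0.4,-0.1],"angular":[-0.6,0.48,-0.95],"claw":-1}]' | grep grip
python3 kp.py round .03 186
```

```text
grip_width: 0.008
grip_force: 0.0
ik err 0.0 [ 0.22  0.36 -1.16  1.98  0.88  0.87  0.26]
target [0.5232 0.3606 0.0712]
t 27.15 q [ 0.45  0.15 -1.23  1.85  0.52  0.95  0.66] p [0.5634 0.3113 0.1945] F [ 0.  -0.7  0.7] w 0.008 g 0.0
zdir [ 0.43   0.02  -0.903] xdir [-0.9   -0.074 -0.43 ]
slide [0.342 0.215 0.38 ] angular [-0.047  0.015 -0.04 ]
```

```bash
python3 -m inch '[{"slide":[0.2,0.13,0.1],"angular":[-0.05,0.02,-0.04],"claw":-1},{"slide":[0.34,0.21,0.2],"angular":[-0.05,0.02,-0.04],"claw":-1},{"slide":[0.34,0.21,0.38],"angular":[-0.05,0.02,-0.04],"claw":-1},{"slide":[0.34,0.21,0.38],"angular":[-0.05,0.02,-0.04],"claw":-1},{"slide":[0.34,0.21,0.38],"angular":[-0.05,0.02,-0.04],"claw":-1}]' | grep ft
python3 kp.py round 0 186
python3 - <<'E'
from h import *
s=ctrl.get_state(); T=R.from_rotvec(s['tool_rot']).as_matrix()
im=grab('side');A=cloud(im).reshape(-1,3);A=A[~np.isnan(A[:,0])];L=(A-s['position'])@T
L=L[(abs(L[:,0])<.03)&(abs(L[:,1])<.03)&(L[:,2]>-.1)&(L[:,2]<.03)]
for a in np.arange(-.1,.03,.006):
    q=L[(L[:,2]>=a)&(L[:,2]<a+.006)]
    if len(q): print(round(a,3),len(q),'x',q[:,0].min().round(3),q[:,0].max().round(3),'y',q[:,1].min().round(3),q[:,1].max().round(3))
cv2.imwrite('pics/s7.png',cv2.cvtColor(cv2.resize(im['color'][200:384,80:320],None,fx=3,fy=3,interpolation=cv2.INTER_CUBIC),cv2.COLOR_RGB2BGR))
E
```

```text
ft_force: [-0.2, 0.4, 1.3]
ik err 0.0 [ 0.11  0.39 -1.03  1.98  0.91  0.82  0.24]
target [0.5358 0.3619 0.044 ]
t 27.65 q [ 0.18  0.33 -1.1   1.98  0.83  0.84  0.29] p [0.525  0.3584 0.0718] F [-0.2  0.4  1.3] w 0.004 g 0.0
zdir [ 0.418  0.043 -0.907] xdir [-0.903 -0.091 -0.421]
slide [0.007 0.01  0.12 ] angular [-0.002 -0.004 -0.007]
-0.088 1 x 0.004 0.004 y 0.029 0.029
-0.058 4 x -0.007 0.006 y 0.012 0.013
-0.052 3 x -0.006 0.009 y 0.011 0.011
-0.046 10 x -0.009 0.01 y 0.008 0.01
-0.04 4 x -0.007 0.009 y 0.008 0.011
-0.034 8 x -0.009 0.007 y 0.007 0.009
-0.028 1 x 0.01 0.01 y -0.004 -0.004
0.014 9 x -0.028 -0.016 y -0.028 -0.016
0.02 18 x -0.029 0.03 y -0.028 0.03
```

View pics/s7.png

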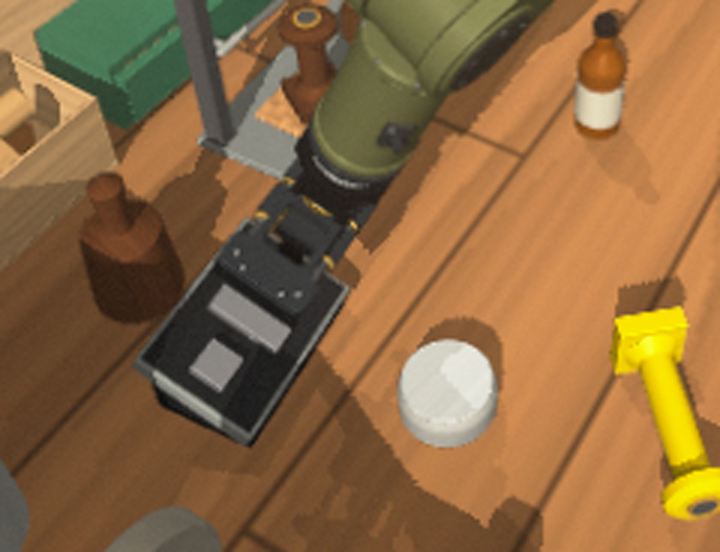

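```bash
python3 -m inch '[{"slide":[0.007,0.01,0.05],"angular":[0,0,0],"claw":-1},{"slide":[0.007,0.01,0.1],"angular":[0,0,0],"claw":-1},{"slide":[0.007,0.01,0.12],"angular":[0,0,0],"claw":-1},{"slide":[0.007,0.01,0.12],"angular":[0,0,0],"claw":-1}]' | grep -E 'pos|ft'
python3 -m inch '[{"slide":[0,0,0.01],"angular":[0,0,0],"claw":-1},{"slide":[0,0,0.015],"angular":[0,0,0],"claw":-1},{"slide":[0,0,0.015],"angular":[0,0,0],"claw":-1}]' | grep -E 'pos|ft'
```

```text
position: [0.5404, 0.3612, 0.049]
ft_force: [0.9, 0.6, -0.2]
position: [0.5418, 0.3619, 0.0448]
ft_force: [0.9, 0.6, 2.3]
```

```bash
python3 -m inch '[{"slide":[0.01,0,0.008],"angular":[0,0,0],"claw":-1},{"slide":[0.01,0,0.012],"angular":[0,0,0],"claw":-1}]' | grep -E 'pos|ft'
python3 -m inch '[{"slide":[0,0,0.008],"angular":[0,0,0],"claw":-1},{"slide":[0,0,0.012],"angular":[0,0,0],"claw":-1}]' | grep -E 'pos|ft'
```

```text
position: [0.5404, 0.362, 0.0405]
ft_force: [0.8, 0.1, 4.0]
position: [0.5413, 0.3622, 0.0387]
ft_force: [-10.9, -7.0, 23.4]
```

```bash
python3 -m inch '[{"slide":[0,0,0],"angular":[0,0,0],"claw":-1},{"slide":[0,0,-0.06],"angular":[0,0,0],"claw":-1},{"slide":[0,0,-0.16],"angular":[0,0,0],"claw":-1},{"slide":[0,0,-0.2],"angular":[0,0,0],"claw":-1},{"slide":[0,0,-0.2],"angular":[0,0,0],"claw":-1}]' | grep -E 'pos|ft'; python3 kp.py square .03 186; python3 kp.py round 0 186 | tail -1
```

```text
position: [0.52, 0.3599, 0.0832]
ft_force: [-0.0, -0.8, -0.2]
ik err 0.0 [-0.1   0.48 -1.03  1.83  0.95  0.98  0.13]
target [0.5132 0.4581 0.0712]
t 29.3 q [ 0.19  0.3  -1.12  1.98  0.81  0.85  0.3 ] p [0.52   0.3599 0.0832] F [-0.  -0.8 -0.2] w 0.006 g 0.0
zdir [ 0.425  0.044 -0.904] xdir [-0.9   -0.086 -0.427]
slide [0.011 0.393 0.049] angular [-0.001  0.01  -0.016]
slide [0.009 0.001 0.169] angular [-0.001  0.01  -0.016]
```

```bash
python3 -m inch '[{"slide":[0.01,0.2,0],"angular":[0,0,0],"claw":-1},{"slide":[0.01,0.39,0],"angular":[0,0,0],"claw":-1},{"slide":[0.01,0.39,0.04],"angular":[0,0,0],"claw":-1},{"slide":[0.01,0.39,0.04],"angular":[0,0,0],"claw":-1}]' | grep -E 'pos|ft'; python3 kp.py square 0 186|tail -3
```

```text
position: [0.5109, 0.4572, 0.0694]
ft_force: [-0.2, -0.3, -1.2]
t 29.7 q [-0.1   0.48 -1.03  1.83  0.96  0.98  0.11] p [0.5109 0.4572 0.0694] F [-0.2 -0.3 -1.2] w 0.01 g 0.0
zdir [ 0.42   0.043 -0.907] xdir [-0.902 -0.089 -0.422]
slide [-0.012  0.003  0.118] angular [-0.003 -0.001 -0.011]
```

```bash
python3 -m inch '[{"slide":[-0.01,0,0.06],"angular":[0,0,0],"claw":-1},{"slide":[-0.01,0,0.1],"angular":[0,0,0],"claw":-1},{"slide":[-0.01,0,0.118],"angular":[0,0,0],"claw":-1},{"slide":[-0.01,0,0.125],"angular":[0,0,0],"claw":-1},{"slide":[-0.01,0,0.13],"angular":[0,0,0],"claw":-1},{"slide":[-0.01,0,0.135],"angular":[0,0,0],"claw":-1},{"slide":[-0.01,0,0.138],"angular":[0,0,0],"claw":-1}]' | grep -E 'pos|ft'; python3 -m inch '[{"slide":[0,0,0.004],"angular":[0,0,0],"claw":-1},{"slide":[0,0,0.006],"angular":[0,0,0],"claw":-1}]' | grep -E 'pos|ft'
```

```text
position: [0.5297, 0.4583, 0.0429]
ft_force: [-1.6, -1.4, 2.7]
position: [0.5304, 0.4584, 0.0414]
ft_force: [-1.2, -2.4, 3.3]
```

```bash
python3 -m inch '[{"slide":[0,0,0.006],"angular":[0,0,0],"claw":-1},{"slide":[0,0,0.01],"angular":[0,0,0],"claw":-1}]' | grep -E 'pos|ft'; python3 -m inch '[{"slide":[0,0,0.004],"angular":[0,0,0],"claw":-1},{"slide":[0,0,0.008],"angular":[0,0,0],"claw":-1}]' | grep -E 'pos|ft'
```

```text
position: [0.5314, 0.4586, 0.0392]
ft_force: [-5.4, -4.6, 12.2]
position: [0.5316, 0.4587, 0.039]
ft_force: [-12.3, -9.8, 23.6]
```

Bottomed out. Retract, on to the bar key.

```bash
python3 -m inch '[{"slide":[0,0,0],"angular":[0,0,0],"claw":-1},{"slide":[0,0,-0.06],"angular":[0,0,0],"claw":-1},{"slide":[0,0,-0.15],"angular":[0,0,0],"claw":-1},{"slide":[0,0,-0.15],"angular":[0,0,0],"claw":-1},{"slide":[0,-0.1,-0.15],"angular":[0,0,0],"claw":-1},{"slide":[0,-0.195,-0.15],"angular":[0,0,0],"claw":-1},{"slide":[0,-0.195,-0.15],"angular":[0,0,0],"claw":-1}]' | grep -E 'pos|ft'; python3 kp.py bar 0 186|tail -3
```

```text
position: [0.522, 0.4043, 0.0693]
ft_force: [-0.5, 0.2, 1.0]
t 31.7 q [ 0.03  0.41 -1.06  1.91  0.91  0.92  0.18] p [0.522  0.4043 0.0693] F [-0.5  0.2  1. ] w 0.004 g 0.0
zdir [ 0.423  0.039 -0.905] xdir [-0.901 -0.084 -0.425]
slide [0.007 0.023 0.108] angular [-0.011  0.006 -0.021]
```

```bash
python3 -m inch '[{"slide":[0.007,0.023,0.03],"angular":[-0.01,0,-0.02],"claw":-1},{"slide":[0.007,0.023,0.08],"angular":[-0.01,0,-0.02],"claw":-1},{"slide":[0.007,0.023,0.108],"angular":[-0.01,0,-0.02],"claw":-1},{"slide":[0.007,0.023,0.115],"angular":[-0.01,0,-0.02],"claw":-1},{"slide":[0.007,0.023,0.12],"angular":[-0.01,0,-0.02],"claw":-1},{"slide":[0.007,0.023,0.125],"angular":[-0.01,0,-0.02],"claw":-1},{"slide":[0.007,0.023,0.13],"angular":[-0.01,0,-0.02],"claw":-1}]' | grep -E 'pos|ft'; python3 -m inch '[{"slide":[0,0,0.006],"angular":[0,0,0],"claw":-1},{"slide":[0,0,0.01],"angular":[0,0,0],"claw":-1}]' | grep -E 'pos|ft'
```

```text
position: [0.5318, 0.4162, 0.0407]
ft_force: [-4.1, -1.0, 2.5]
position: [0.5329, 0.4163, 0.0385]
ft_force: [-5.6, -0.9, 2.6]
```

```bash
python3 -m inch '[{"slide":[0,0,0.006],"angular":[0,0,0],"claw":-1},{"slide":[0,0,0.008],"angular":[0,0,0],"claw":-1}]' | grep -E 'pos|ft'; python3 -m inch '[{"slide":[0,0,0.004],"angular":[0,0,0],"claw":-1},{"slide":[0,0,0.006],"angular":[0,0,0],"claw":-1}]' | grep -E 'pos|ft'
```

```text
position: [0.5333, 0.4164, 0.0378]
ft_force: [-13.3, -6.3, 16.2]
position: [0.5334, 0.4164, 0.0376]
ft_force: [-20.6, -9.6, 26.3]
```

Bottomed out as well. Retract and check everything before handing in.

```bash
python3 -m inch '[{"slide":[0,0,0],"angular":[0,0,0],"claw":-1},{"slide":[0,0,-0.06],"angular":[0,0,0],"claw":-1},{"slide":[0,0,-0.2],"angular":[0,0,0],"claw":-1},{"slide":[0,0,-0.4],"angular":[0,0,0],"claw":-1},{"slide":[0,0,-0.5],"angular":[0,0,0],"claw":-1},{"slide":[0,0,-0.5],"angular":[0,0,0],"claw":-1},{"slide":[0,0,-0.5],"angular":[0,0,0],"claw":-1}]' | grep -E 'pos|ft'
python3 keys.py | grep side; python3 up.py .66 .142 .02 .2|grep -E '0.12'; python3 up.py .684 -.203 .015 .22|grep -E '0.17'
python3 - <<'E'
from h import *
for n in('top','side'):
    A=cloud(grab(n))
    for q in['vase','bowl','oil_bottle','wax_tin','mallet','bench_brush']:
        o=ctrl.outline_of(q,n)
        if o: print(n,q,round(o[0]['confidence'],2),np.nanmedian(A[o[0]['mask']],0).round(3))
E
python3 go.py
```

```text
position: [0.4836, 0.4088, 0.1489]
ft_force: [-0.4, 0.2, 0.1]
side 44 mean [0.4812 0.371  0.0283] lo [0.476 0.327 0.025] hi [0.487 0.415 0.031] n [0.988 0.117 0.101]
side 99 mean [0.5214 0.4194 0.0613] lo [0.49  0.412 0.047] hi [0.552 0.424 0.077] n [-0.235  0.924  0.301]
side 168 mean [0.5167 0.4609 0.0621] lo [0.502 0.443 0.053] hi [0.532 0.476 0.07 ] n [-0.414 -0.002  0.91 ]
side 113 mean [0.523  0.491  0.0479] lo [0.495 0.485 0.024] hi [0.554 0.497 0.067] n [-0.15   0.985  0.084]
side panel ((528.5128784179688, 413.3836669921875), (108.53919982910156, 161.6294708251953), 6.207828998565674)
side 0.12 201 x 0.629 0.689 y 0.114 0.171
top 0.06 11 x 0.645 0.651 y 0.126 0.147
top 0.12 185 x 0.629 0.686 y 0.109 0.165
top 0.14 11 x 0.644 0.675 y 0.124 0.16
side 0.175 44 x 0.675 0.708 y -0.23 -0.175
top 0.155 18 x 0.652 0.684 y -0.226 -0.179
top 0.175 195 x 0.653 0.711 y -0.231 -0.18
top vase 0.83 [0.655 0.027 0.082]
top bowl 0.53 [0.529 0.357 0.065]
top oil_bottle 0.48 [0.382 0.005 0.102]
top wax_tin 0.73 [0.356 0.356 0.04 ]
top mallet 0.77 [0.649 0.4   0.091]
top bench_brush 0.77 [ 0.678 -0.394  0.019]
side vase 0.47 [0.675 0.049 0.083]
side oil_bottle 0.61 [0.384 0.023 0.076]
side wax_tin 0.9 [0.349 0.375 0.039]
side mallet 0.9 [0.645 0.425 0.084]
t 34.7 q [ 0.16  0.25 -1.21  1.89  0.7   0.98  0.32] p [0.4822 0.4098 0.1483] F [-0.3  1.4 -0.2] w 0.004 g 0.0
```

View pics/last_side.png

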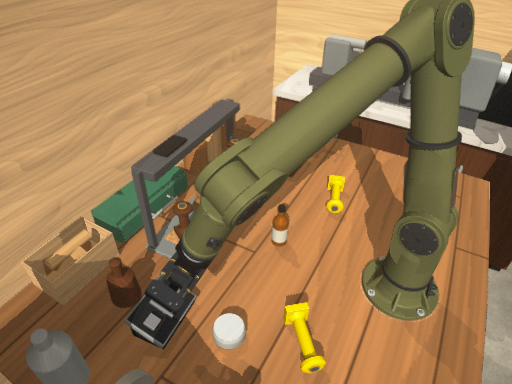

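```bash
python3 -c "
from bench import ctrl
print(ctrl.close_job())"
```

```text
the job is handed in; nothing more can be done
None
```

I handed the job in at about 35 s. Both candlesticks stand free on their pads within a few mm of centre, and the round, square and bar keys were each pressed to the stop in that order. The vase, bottle, tin, mallet and brush measured in place and the bowl was last seen in place during the short stick's placing. The hand-in returned no verdict. The first grasp of the tall stick slipped off while it lay on the bench, because the fingertips sit about 32 mm behind where the brief puts them, and I corrected for that from then on.

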